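# Put the breakfast set away in the tier drawer

## Robot

A 6-joint arm with a two-finger parallel gripper is mounted at the origin on the work surface. World frame = base frame: x ahead of the robot, y to its left, z up, the work surface at z = 0. Lengths are in m, angles in rad, forces in N, time in s.
With the tool pointing down it reaches from about 0.35 to 0.875 m from the base axis. Payload 15.5 kg.
Tool frame: the origin (TCP) lies midway between the tips of the shut fingers; the grasp point (between the pads) lies 19 mm behind it (robot.pinch_z is the z of the grasp point in the tool frame, in m); z points along the fingers, y is the line along which they close (so a half turn about z gives the same grasp; the last joint's range is limited). The gripper opens to 85 mm and grips with 20 to 120 N. Pads are 22 mm wide; open, the fingers measure 114 mm over their backs; the gripper's body (76 mm by 85 mm) begins 54 mm behind the grasp point. The pads swing forward as they close: fully open they stand 13 mm farther back than shut.
Start: joints at [1.24, 0.494, 1.345, -0, 1.302, -0.096], TCP at [0.146, 0.608, 0.231] pointing down, gripper open.
Joint ranges: [-2.91, 2.91], [-0.82, 2.16], [0.22, 2.67], [-1.22, 4.37], [0.12, 2.79], [-3.08, 3.08]. Speed limits (rad/s): [1.89, 1.89, 2.57, 3.01, 3.01, 3.01].

## Interface

Orientations are given as a 3x3 rotation matrix whose columns are the frame's x, y, z axes.
In Python, from plant import sensors, optics, workorder, robot gives the robot as it stands.
- The arm moves only by the tool step_arm, never from a script. Its argument "moves" is a list of rows, each a list of 2 entries, a list of its own where there are three numbers: the shift along the tool's x, y, z in m, then the turn, a rotation vector about the tool's x, y, z in degrees. A call has 1 to 8 rows; each row shifts and turns the commanded pose from where the row before left it, along the tool's axes as they then stand; what a row does not reach is not made up. A row lasts 1/12 s, in which the tool goes at most 41.7 mm and 7.16 degrees, less where a joint would pass 70% of its speed; a pose out of reach is approached as far as the arm can. A call with a gripper value outside its range is refused whole. "gripper" is the closure, from -1 (fully open) to 1 (shut), set as the call begins (left out, the last holds). The fingers move at their own pace and stop on an object; "squeeze" is the grip in N (left out, the last holds). Time passes only in rows, so rows that do not move let the fingers close. It gives the time, the measured TCP pose, the force, the opening and the grip force at its end, in the units of the state.
- sensors.get_state(): the state, without advancing time (a new reading comes with each control period).
- optics.grab_frame(name): name is "side" or "top" or "wrist"; returns the picture (400x640x3 uint8, red, green, blue); there is no depth.
- optics.get_calibration(name): a dict with "fx", "fy", "cx", "cy" (pixels), "rvec" (rotation vector, rad) and "tvec" (3), from world to camera coordinates, as OpenCV has them. Camera axes: x right, y down, z forward; pixel columns grow to the right and rows downward; lengths in m; the calibration is good to about 2 mm. A picture is of the moment at which its call begins: read the wrist's pose just before it. get_calibration takes no time and is no camera call; for the wrist camera it gives the pose at the moment of the call.
- workorder.close_job(): hands the job in; it is judged then, once.
The state is a dict: "time_s": time; "q": joint angles; "dq": joint speeds; "joint_torque": joint torques, N m; "position": TCP position; "eef_rot": TCP orientation; "ft_force": force on the tool from outside, world axes, zero at the start; "wrist_torque": the same for the moment, N m; "opening": opening from 0.0 (shut) to 1.0 (fully open); "gripper_force": force on a finger pad.
Only numpy, scipy, OpenCV 4.12 (cv2) and the standard library are available. Lean on these libraries where they do the work, as an engineer would, in place of code of your own. Each camera call takes 0.05 s, during which the arm holds its last target. There are 200 camera calls.

## Task

Put the child's breakfast set that is out on the counter away in the bottom drawer of the white stacking tiers: draw the drawer out, stand every egg cup, the lidded round pot, the lidded square pot and the long case, as many of them as are there, upright and fully down in the nests shaped for them, then push the drawer home past its catch until it is fully shut. Leave the other kitchen things where they stand.

Things in the scene. Friction and masses are not known exactly. Their poses are not given: they have to be found in the camera images.
- tiers: Three stacking tiers of white ABS, fixed on the counter, 274 wide (y), 240 deep (x), 217 high. Origin: centre of the underside. Its x points away from the front (into the cabinet), so the drawer slides out along -x. The bottom tier holds the drawer, its top is at z 93 and its front plane at x -120; the two upper tiers are set back 70 mm from that plane (front at x -50) and are closed by a flap or hold dishes, no part of the job.
- drawer (a joint): How far the bottom drawer is out, in m: 0 fully home, 0.165 fully out (its stop). All nests lie clear of the tier above only beyond about 0.15. It slides with 1 to 2 N of friction; a sprung ball catch is passed between about 0.022 and 0.010 (some 8 N in all, either way), then the drawer runs on home.
- drawer_front (a point): Middle of the drawer's outer front face, 45 above the counter. The front panel is 270 wide, 12 thick, from 8 to 83 above the counter; the drawer's side walls reach 36 above the counter, its inner floor 16. The nests are cut in a grey insert whose top is 30 above the counter. Axes as the tiers.
- drawer_grip (a point): Centre of the grey grip bar of the drawer, 66 above the counter: bar 12 thick (x), 90 long (y), 14 high, carried by two arms at its ends; 34 mm of free gap between the bar and the front panel, open above and below. It moves with the drawer. Axes as the tiers.
- nest_egg_a (a point): Round nest 14 mm deep in the grey insert of the drawer; the point is the centre of the nest's floor, its axes are those of the tiers and it moves with the drawer; 52 mm across, for an egg cup (front row, middle). Either egg cup may use either egg nest.
- nest_egg_b (a point): Round nest 14 mm deep in the grey insert of the drawer; the point is the centre of the nest's floor, its axes are those of the tiers and it moves with the drawer; 52 mm across, for an egg cup (front row, left seen from the robot).
- nest_round (a point): Round nest 14 mm deep in the grey insert of the drawer; the point is the centre of the nest's floor, its axes are those of the tiers and it moves with the drawer; 72 mm across, for the round pot (back row, middle).
- nest_square (a point): Square nest 14 mm deep in the grey insert of the drawer; the point is the centre of the nest's floor, its axes are those of the tiers and it moves with the drawer; 56 by 56 mm, for the square pot (back row, left seen from the robot).
- nest_long (a point): Oblong nest 14 mm deep in the grey insert of the drawer; the point is the centre of the nest's floor, its axes are those of the tiers and it moves with the drawer; 110 (x) by 42 (y) mm, for the long case (right seen from the robot).
- egg_cup_1: Mint ceramic egg cup, 52 high: foot 44 across, narrow stem 28 across from 10 to 24, straight cup 46 across from 24 to 52 above the underside. Origin: centre of the underside, z up. About 90 g. May be absent.
- egg_cup_2: A second egg cup just like the first. May be absent.
- round_pot: Coral plastic round pot with fixed lid, 66 across and 34 high, with a bar-shaped knob on the lid: 44 long (its x), 14 thick (its y), 22 high, top at 56. Origin: centre of the underside. About 140 g. May be absent.
- square_pot: Lime square pot with fixed lid, 50 by 50 and 34 high, with the same bar-shaped knob (44 along its x, 14 along its y, 22 high, top at 56). Origin: centre of the underside. About 120 g. May be absent.
- long_case: Purple closed cutlery case, 104 (its x) by 36 (its y), 42 high. Origin: centre of the underside. About 130 g. May be absent.
- cereal_bowl: bystander, to be left where it stands; white ceramic bowl, 110 across, 45 high. Origin: centre of the underside.
- sponge: bystander, to be left where it stands; yellow sponge block, 90 by 60, 28 high. Origin: centre of the underside.
- straw_cup: bystander, to be left where it stands; purple straw cup, 68 across, 140 high with its straw. Origin: centre of the underside.
- jam_jar: bystander, to be left where it stands; jam jar, 68 across, 85 high. Origin: centre of the underside.
- teaspoon: bystander, to be left where it stands; steel teaspoon lying along its x, 140 long.
- mug: bystander, to be left where it stands; blue mug, 80 across, 90 high, handle at its +y. Origin: centre of the underside.
There are look-alikes about, which are no part of the job. Leave any purple look-alike of the egg_cup_1 alone.

How it is judged:
By the outcome, as a careful person would: the job done as asked, in the order asked, and still so for the second after the job is handed in, with the robot touching nothing.
Of egg_cup_1, egg_cup_2, round_pot, square_pot, long_case only 4 to 5 are there at a start; the rules pass over those that are not, and their reading is None.
At some moment in a run one of round_pot, square_pot, long_case may be knocked a few centimetres aside while the robot is not near it.
It also fails if it takes over 208 s, if anything falls off the work surface, if the arm or the gripper's body presses on something with over 40 N, if the wrist force passes 120 N, or if a joint passes its speed limit or range.

## Working session

There is one attempt and no reset: what is moved stays moved. The work goes in short steps, Python scripts to look and compute and a tool call to move; the robot and the scene stay as the last step left them, time stands still between calls to the robot, and variables do not carry over. Pictures are saved under pics/ and viewed, at most 14 in all, crops included, and the job is handed in when it is done.

Besides the shell and the picture viewer there is one more tool, called after "Emit:" as name(argument=value, ...), one argument or row to a line, values as JSON. step_arm: Moves the arm, as the interface text tells. Its arguments: {"type":"object","properties":{"moves":{"type":"array"},"gripper":{"type":"number"},"squeeze":{"type":"number"}},"required":["moves"]}

```bash
ls; mkdir -p pics
python3 - <<'E'
from plant import sensors, optics, workorder, robot
import cv2,numpy as np
s=sensors.get_state();print(s['time_s'],s['position'],s['eef_rot'],robot.pinch_z)
for n in("top","side"):
    im=optics.grab_frame(n);cv2.imwrite(f"pics/{n}0.png",im[:,:,::-1])
for n in("top","side","wrist"):
    c=optics.get_calibration(n);print(n,c)
E
```

```text
pics
0.0 [0.14589683 0.60736829 0.23068365] [[-9.72333944e-01  2.33594856e-01 -3.80693453e-04]
 [ 2.33595146e-01  9.72333237e-01 -1.17663505e-03]
 [ 9.53050020e-05 -1.23301034e-03 -9.99999235e-01]] -0.0187
top {'fx': 414.65947600360425, 'fy': 414.65947600360425, 'cx': 315.2898508373297, 'cy': 191.96799319943727, 'rvec': array([ 2.03111004, -2.20057516,  0.22549751]), 'tvec': array([0.03933309, 0.5621422 , 1.11400022])}
side {'fx': 480.9174666318492, 'fy': 480.9174666318492, 'cx': 327.85014961602695, 'cy': 200.8337131670246, 'rvec': array([ 2.12546147, -0.65878875,  0.3516525 ]), 'tvec': array([-0.46984053,  0.24547128,  1.169976  ])}
wrist {'fx': 303.16168177520626, 'fy': 303.16168177520626, 'cx': 324.92244171401626, 'cy': 203.00872089788857, 'rvec': array([-2.26931579, -1.78988473, -0.27427328]), 'tvec': array([-0.62582378, -0.03928651,  0.37871831])}
```

View pics/top0.png

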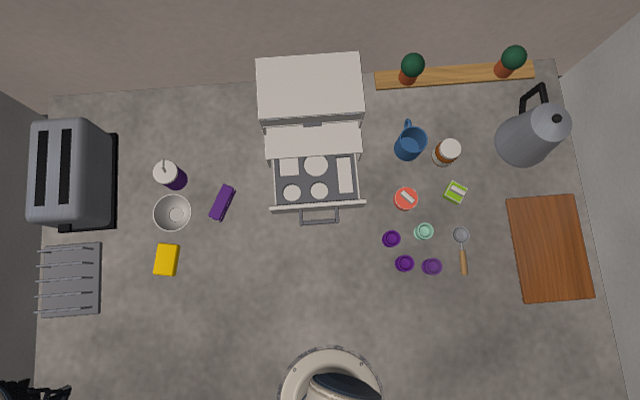

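View pics/side0.png

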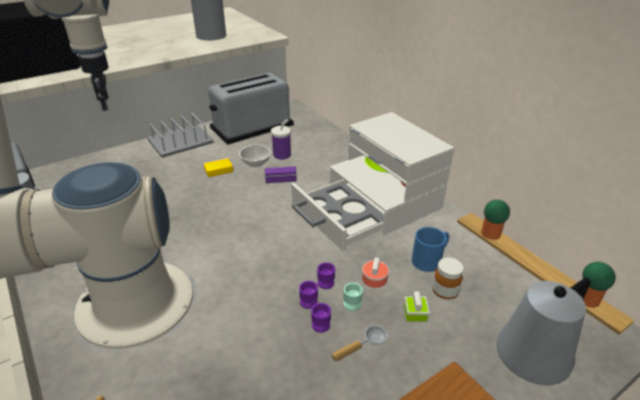

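The top view shows the drawer already partly out (grip at about (320,215)). The coral pot is at (405,198), the lime pot at (456,191), one mint egg cup at (424,231) with three purple look-alikes around it, and the purple case at (222,203). So there are four items to put away.

```bash
cat > h.py <<'E'
import cv2,numpy as np
from plant import sensors, optics, workorder, robot
def ray(c,px,z):
    """pixels (N,2) onto plane at height z (world)"""
    px=np.atleast_2d(np.array(px,float)); R=cv2.Rodrigues(c['rvec'])[0]; o=-R.T@c['tvec']
    d=np.c_[(px[:,0]-c['cx'])/c['fx'],(px[:,1]-c['cy'])/c['fy'],np.ones(len(px))]@R
    return o+d*((z-o[2])/d[:,2])[:,None]
def proj(c,p): return cv2.projectPoints(np.atleast_2d(np.array(p,float)),c['rvec'],c['tvec'],np.array([[c['fx'],0,c['cx']],[0,c['fy'],c['cy']],[0,0,1.]]),None)[0][:,0]
HSV=dict(mint=((70,40,90),(90,140,255)),coral=((0,110,120),(9,255,255)),lime=((30,120,90),(42,255,255)),purple=((128,110,40),(150,255,255)))
def mask(im,n): return cv2.inRange(cv2.cvtColor(im,cv2.COLOR_RGB2HSV),*HSV[n])
def blobs(im,n,amin=60):
    cs=cv2.findContours(mask(im,n),cv2.RETR_EXTERNAL,cv2.CHAIN_APPROX_NONE)[0]
    return [c for c in cs if cv2.contourArea(c)>amin]
E
python3 - <<'E'
from h import *
c=optics.get_calibration('top');im=cv2.imread('pics/top0.png')[:,:,::-1].copy()
R=cv2.Rodrigues(c['rvec'])[0];print('cam',-R.T@c['tvec'])
H=dict(mint=.052,coral=.034,lime=.034,purple=.042)
for n in HSV:
    for b in blobs(im,n):
        p=ray(c,b[:,0],H[n]).astype(np.float32)[:,:2];r=cv2.minAreaRect(p)
        print(n,cv2.boundingRect(b),np.round(r[0],3),np.round(r[1],3),round(r[2],1))
big=cv2.resize(im[110:290,255:475],None,fx=3.6,fy=3.6,interpolation=cv2.INTER_CUBIC)[:600,:800]
cv2.imwrite('pics/crop0.png',big[:,:,::-1])
E
```

```text
cam [0.32656444 0.01319794 1.20487714]Traceback (most recent call last):
  File "<stdin>", line 7, in <module>
cv2.error: OpenCV(4.12.0) /io/opencv/modules/imgproc/src/convhull.cpp:143: error: (-215:Assertion failed) total >= 0 && (depth == CV_32F || depth == CV_32S) in function 'convexHull'
```

Run:
```python
from h import *
c=optics.get_calibration('top');im=cv2.imread('pics/top0.png')[:,:,::-1].copy()
H=dict(mint=.052,coral=.034,lime=.034,purple=.042)
for n in HSV:
    for b in blobs(im,n):
        p=np.ascontiguousarray(ray(c,b[:,0],H[n])[:,:2],dtype=np.float32);r=cv2.minAreaRect(p)
        print(n,cv2.boundingRect(b),np.round(r[0],3),np.round(r[1],3),round(r[2],1))
big=cv2.resize(im[110:275,255:475],None,fx=3.6,fy=3.6,interpolation=cv2.INTER_CUBIC)[:600,:800]
cv2.imwrite('pics/crop0.png',big[:,:,::-1])
```

```text
mint (414, 223, 20, 17) [ 0.43  -0.297] [0.054 0.045] 85.4
coral (393, 187, 25, 23) [ 0.529 -0.262] [0.062 0.069] 38.8
lime (446, 190, 16, 12) [ 0.527 -0.402] [0.044 0.016] 54.2
purple (422, 258, 20, 16) [ 0.334 -0.309] [0.053 0.041] 85.4
purple (395, 255, 19, 17) [ 0.347 -0.235] [0.05  0.044] 83.2
purple (382, 230, 19, 17) [ 0.418 -0.206] [0.043 0.051] 20.1
purple (208, 184, 27, 37) [0.558 0.262] [0.042 0.102] 63.0
purple (165, 168, 22, 22) [0.631 0.386] [0.046 0.061] 51.5
```

View pics/crop0.png

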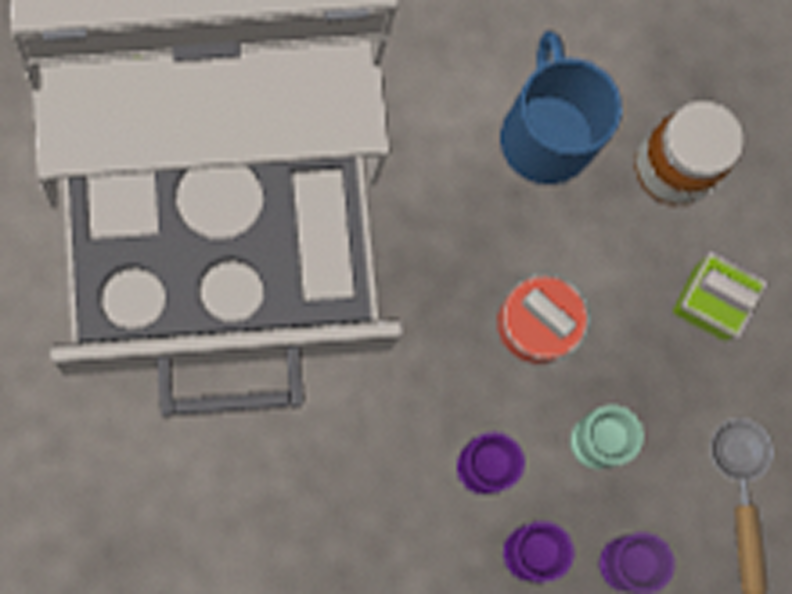

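Run:
```python
from h import *
c=optics.get_calibration('top')
def P(l,z): return ray(c,np.array(l)/3.6+[255,110],z)[:,:2]
for n,l,z in [('bar front edge top',[(166,412),(300,402)],.073),('panel top front',[(52,356),(400,331)],.083),('tier front top',[(40,180),(385,153)],.093)]:
    p=P(l,z);d=p[0]-p[1];print(n,p.round(4),'yawdeg',np.degrees(np.arctan2(-d[0],d[1])).round(2),'mid',p.mean(0).round(4),np.linalg.norm(d).round(4))
print('nest floor eggb,egga,round',P([(133,297),(232,291),(219,200)],.028).round(4))
for n,l in [('round knob',[(533,292),(566,331)]),('sq knob',[(706,264),(757,298)])]:
    p=P(l,.056);d=p[0]-p[1];print(n,p.mean(0).round(4),np.degrees(np.arctan2(d[1],d[0])),np.linalg.norm(d))
s=sensors.get_state();print(s['time_s'],s['ft_force'])
```

```text
bar front edge top [[ 0.4727  0.0406]
 [ 0.4722 -0.0619]] yawdeg -0.3 mid [ 0.4725 -0.0107] 0.1025
panel top front [[ 0.5211  0.1237]
 [ 0.5192 -0.1424]] yawdeg -0.42 mid [ 0.5201 -0.0093] 0.266
tier front top [[ 0.6577  0.124 ]
 [ 0.658  -0.1441]] yawdeg 0.07 mid [ 0.6578 -0.01  ] 0.2681
nest floor eggb,egga,round [[ 0.5734  0.0613]
 [ 0.572  -0.0185]
 [ 0.6484 -0.0142]]
round knob [ 0.5299 -0.2646] 33.55457399823751 0.039620860401111055
sq knob [ 0.5427 -0.4105] 49.79804737510951 0.04704670095150839
0.1 [ 0.18266434 -0.55842553 -0.69487046]
```

Emit:
step_arm(
  moves=[
    [[-0.0245, -0.0258, 0], [0, 0, 0]],
    [[-0.0245, -0.0258, 0], [0, 0, 0]],
    [[-0.0245, -0.0258, 0], [0, 0, 0]],
    [[-0.0245, -0.0258, 0], [0, 0, 0]],
    [[-0.0245, -0.0258, 0], [0, 0, 0]],
    [[-0.0245, -0.0258, 0], [0, 0, 0]],
    [[-0.0245, -0.0258, 0], [0, 0, 0]],
    [[-0.0245, -0.0258, 0], [0, 0, 0]],
  ],
  gripper=1,
)

```text
time_s: 0.77
position: [0.2887, 0.3596, 0.2311]
eef_rot: [[-0.972, 0.233, -0.0], [0.233, 0.972, -0.0], [0.0, -0.0, -1.0]]
ft_force: [1.5, 0.4, 0.7]
opening: 0.004
gripper_force: 0.0
```

Emit:
step_arm(
  moves=[
    [[-0.0245, -0.0258, 0], [0, 0, 0]],
    [[-0.0245, -0.0258, 0], [0, 0, 0]],
    [[-0.0245, -0.0258, 0], [0, 0, 0]],
    [[-0.0245, -0.0258, 0], [0, 0, 0]],
    [[-0.0245, -0.0258, 0], [0, 0, 0]],
    [[-0.0245, -0.0258, 0], [0, 0, 0]],
    [[-0.0245, -0.0258, 0], [0, 0, 0]],
    [[-0.0245, -0.0258, 0], [0, 0, 0]],
  ],
)

```text
time_s: 1.43
position: [0.4311, 0.113, 0.2312]
eef_rot: [[-0.972, 0.234, -0.0], [0.234, 0.972, -0.0], [0.0, -0.0, -1.0]]
ft_force: [0.5, 1.0, -0.4]
opening: -0.001
gripper_force: 0.0
```

Emit:
step_arm(
  moves=[
    [[-0.0245, -0.0258, 0], [0, 0, 0]],
    [[-0.0245, -0.0258, 0], [0, 0, 0]],
    [[-0.0245, -0.0258, 0], [0, 0, 0]],
    [[-0.0245, -0.0258, 0], [0, 0, 0]],
    [[0, 0, 0], [0, 0, -6.75]],
    [[0, 0, 0], [0, 0, -6.75]],
    [[0, 0, 0], [0, 0, 0]],
  ],
)

```text
time_s: 2.02
position: [0.5018, -0.0091, 0.2309]
eef_rot: [[-1.0, -0.005, -0.001], [-0.005, 1.0, 0.0], [0.001, 0.0, -1.0]]
ft_force: [-0.1, 0.7, -0.1]
opening: -0.001
gripper_force: 0.0
```

Emit:
step_arm(
  moves=[
    [[0, 0, 0.036], [0, 0, 0]],
    [[0, 0, 0.036], [0, 0, 0]],
    [[0, 0, 0.036], [0, 0, 0]],
    [[0, 0, 0.036], [0, 0, 0]],
    [[0, 0, 0.036], [0, 0, 0]],
    [[0, 0, 0], [0, 0, 0]],
  ],
)

```text
time_s: 2.52
position: [0.4985, -0.0078, 0.0463]
eef_rot: [[-1.0, 0.004, -0.008], [0.004, 1.0, 0.001], [0.008, 0.001, -1.0]]
ft_force: [-2.3, 0.1, -0.3]
opening: 0.003
gripper_force: 0.0
```

Emit:
step_arm(
  moves=[
    [[0.004, 0, 0], [0, 0, 0]],
    [[0.004, 0, 0], [0, 0, 0]],
    [[0.004, 0, 0], [0, 0, 0]],
    [[0.004, 0, 0], [0, 0, 0]],
    [[0.004, 0, 0], [0, 0, 0]],
    [[0.004, 0, 0], [0, 0, 0]],
  ],
)

```text
time_s: 3.02
position: [0.4781, -0.0086, 0.0523]
eef_rot: [[-1.0, 0.0, 0.002], [0.0, 1.0, -0.0], [-0.002, -0.0, -1.0]]
ft_force: [1.4, -0.7, 0.1]
opening: -0.002
gripper_force: 0.7
```

Emit:
step_arm(
  moves=[
    [[0.003, 0, 0], [0, 0, 0]],
    [[0.003, 0, 0], [0, 0, 0]],
  ],
)

```text
time_s: 3.18
position: [0.4717, -0.0085, 0.0516]
eef_rot: [[-1.0, 0.0, 0.001], [0.0, 1.0, -0.0], [-0.001, -0.0, -1.0]]
ft_force: [2.3, 0.6, 1.1]
opening: 0.0
gripper_force: 0.7
```

Emit:
step_arm(
  moves=[
    [[0.002, 0, 0], [0, 0, 0]],
    [[0.002, 0, 0], [0, 0, 0]],
  ],
)

```text
time_s: 3.35
position: [0.4677, -0.0085, 0.0513]
eef_rot: [[-1.0, 0.0, 0.0], [0.0, 1.0, -0.0], [-0.0, -0.0, -1.0]]
ft_force: [1.7, 0.2, 0.6]
opening: 0.0
gripper_force: 0.7
```

Emit:
step_arm(
  moves=[
    [[0.002, 0, 0], [0, 0, 0]],
    [[0.0, 0, 0], [0, 0, 0]],
  ],
)

```text
time_s: 3.52
position: [0.4653, -0.0084, 0.0512]
eef_rot: [[-1.0, 0.0, -0.001], [0.0, 1.0, 0.0], [0.001, 0.0, -1.0]]
ft_force: [0.4, -0.2, 0.9]
opening: -0.0
gripper_force: 0.0
```

Emit:
step_arm(
  moves=[
    [[0.002, 0, 0], [0, 0, 0]],
    [[0.0, 0, 0], [0, 0, 0]],
  ],
)

```text
time_s: 3.68
position: [0.4635, -0.0085, 0.0512]
eef_rot: [[-1.0, 0.0, -0.0], [0.0, 1.0, 0.0], [0.0, 0.0, -1.0]]
ft_force: [-0.1, -0.6, 0.5]
opening: -0.004
gripper_force: 0.0
```

Emit:
step_arm(
  moves=[
    [[0.002, 0, 0], [0, 0, 0]],
    [[0.002, 0, 0], [0, 0, 0]],
    [[0.0, 0, 0], [0, 0, 0]],
  ],
)

```text
time_s: 3.93
position: [0.4614, -0.0086, 0.0515]
eef_rot: [[-1.0, 0.0, 0.003], [0.0, 1.0, -0.0], [-0.003, -0.0, -1.0]]
ft_force: [7.9, 1.1, -4.9]
opening: -0.006
gripper_force: 4.1
```

Emit:
step_arm(
  moves=[
    [[0.002, 0, 0], [0, 0, 0]],
    [[0.002, 0, 0], [0, 0, 0]],
    [[0.0, 0, 0], [0, 0, 0]],
  ],
)

```text
time_s: 4.18
position: [0.4614, -0.0089, 0.0518]
eef_rot: [[-1.0, 0.001, 0.01], [0.001, 1.0, -0.001], [-0.01, -0.001, -1.0]]
ft_force: [26.5, 6.0, -17.8]
opening: 0.004
gripper_force: 12.8
```

Run:
```python
from h import *
s=sensors.get_state();print(s['time_s'],s['position'],s['ft_force'])
im=optics.grab_frame('top');cv2.imwrite('pics/top1.png',im[:,:,::-1])
big=cv2.resize(im[110:275,255:475],None,fx=3.6,fy=3.6,interpolation=cv2.INTER_CUBIC)
cv2.imwrite('pics/crop1.png',big[:,:,::-1])
```

```text
4.1833 [ 0.46139215 -0.00885915  0.05184117] [ 26.52872973   5.95733798 -17.75927727]
```

View pics/crop1.png

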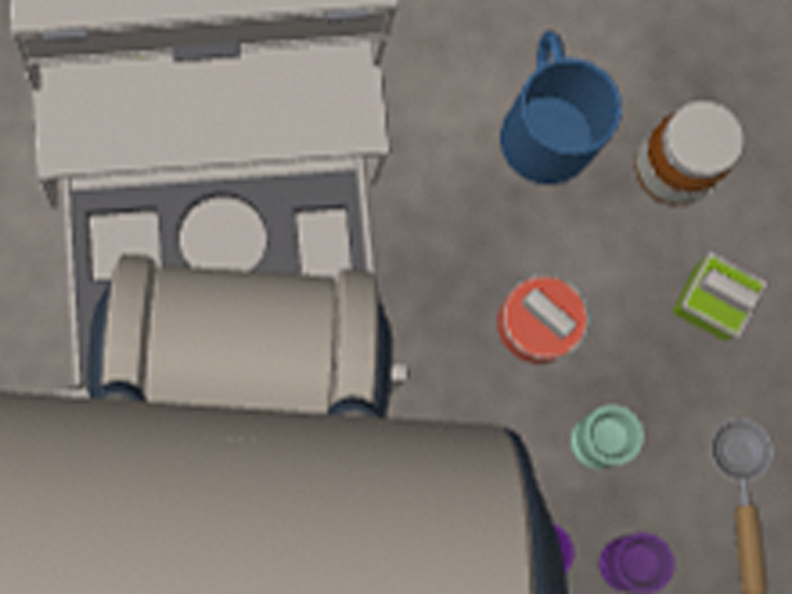

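The drawer is against its stop (26 N). I'll back off, lift clear and look at the nests with the wrist camera.

Emit:
step_arm(
  moves=[
    [[-0.006, 0, 0], [0, 0, 0]],
    [[-0.008, 0, 0], [0, 0, 0]],
    [[0, 0, -0.036], [0, 0, 0]],
    [[0, 0, -0.038], [0, 0, 0]],
    [[0, 0, -0.04], [0, 0, 0]],
    [[0, 0, -0.04], [0, 0, 0]],
    [[0, 0, -0.04], [0, 0, 0]],
    [[0, 0, -0.04], [0, 0, 0]],
  ],
)

```text
time_s: 4.9
position: [0.4691, -0.0084, 0.2874]
eef_rot: [[-1.0, 0.0, -0.001], [0.0, 1.0, -0.0], [0.001, -0.0, -1.0]]
ft_force: [1.0, 1.0, -0.4]
opening: -0.003
gripper_force: 0.0
```

Emit:
step_arm(
  moves=[
    [[-0.03, 0, -0.01], [0, 0, 0]],
    [[-0.03, 0, 0], [0, 0, 0]],
    [[-0.03, 0, 0], [0, 0, 0]],
    [[0, 0, 0], [0, 0, 0]],
    [[0, 0, 0], [0, 0, 0]],
  ],
  gripper=-1,
)

```text
time_s: 5.32
position: [0.5604, -0.0085, 0.2946]
eef_rot: [[-1.0, 0.0, -0.001], [0.0, 1.0, 0.0], [0.001, 0.0, -1.0]]
ft_force: [-0.6, 0.5, 0.2]
opening: 0.706
gripper_force: 0.0
```

Run:
```python
from h import *
s=sensors.get_state();print(s['time_s'],s['position'],s['ft_force'])
c=optics.get_calibration('wrist');im=optics.grab_frame('wrist');cv2.imwrite('pics/w1.png',im[:,:,::-1])
R=cv2.Rodrigues(c['rvec'])[0];o=-R.T@c['tvec'];T=np.array(s['eef_rot'])
print('cam in tool',T.T@(o-s['position']),(R@T).round(3))
np.save('w1.npy',c,allow_pickle=True)
```

```text
5.3167 [ 0.56041154 -0.0084867   0.29456953] [-0.63126043  0.53945573  0.22297748]
cam in tool [ 0.07610225  0.00085711 -0.14235062] [[ 0.001  1.    -0.001]
 [-0.954  0.    -0.3  ]
 [-0.3    0.001  0.954]]
```

View pics/w1.png

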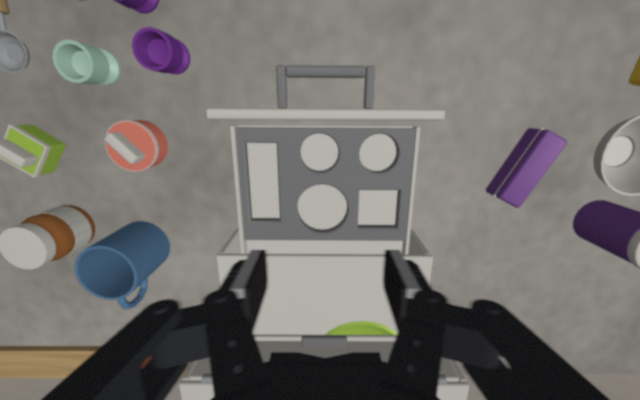

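The wrist view shows all five nests: long (263,180), egg a (319,152), egg b (378,152), round (322,207) and square (378,207). It also shows the pots, the mint cup and the case.

Run:
```python
from h import *
c=np.load('w1.npy',allow_pickle=True).item();im=cv2.imread('pics/w1.png')[:,:,::-1].copy()
g=im[120:245,232:420].min(2);print(np.percentile(g,[5,30,50,70,95]))
t,m=cv2.threshold(g,0,255,cv2.THRESH_OTSU);print(t)
for b in cv2.findContours(m,cv2.RETR_CCOMP,cv2.CHAIN_APPROX_NONE)[0]:
    if not 600<cv2.contourArea(b)<4000: continue
    px=b[:,0]+[232,120]
    for z in(.023,.03):
        p=np.ascontiguousarray(ray(c,px,z)[:,:2],dtype=np.float32);r=cv2.minAreaRect(p)
        print(cv2.boundingRect(px),z,np.round(r[0],4),np.round(r[1],4),round(r[2],1),'ext',np.ptp(p,axis=0).round(4))
for n,l,z in [('panel inner top',[(207,119),(444,119)],.083),('bar outer top',[(278,68),(374,68)],.073)]:
    p=ray(c,l,z)[:,:2];print(n,p.round(4))
for n,H in dict(mint=.052,coral=.034,lime=.034,purple=.042).items():
    for b in blobs(im,n):
        p=np.ascontiguousarray(ray(c,b[:,0],H)[:,:2],dtype=np.float32);r=cv2.minAreaRect(p)
        print(n,cv2.boundingRect(b),np.round(r[0],3),np.round(r[1],3),round(r[2],1))
```

```text
[103. 110. 122. 167. 173.]
139.0
(358, 190, 39, 35) 0.023 [0.6204 0.0674] [0.0514 0.0539] 0.0 ext [0.0514 0.0539]
(358, 190, 39, 35) 0.03 [0.6181 0.0661] [0.0506 0.053 ] 0.0 ext [0.0506 0.053 ]
(297, 184, 50, 45) 0.023 [ 0.6193 -0.012 ] [0.0677 0.0679] 45.4 ext [0.0664 0.0704]
(297, 184, 50, 45) 0.03 [ 0.617  -0.0119] [0.0665 0.0667] 45.4 ext [0.0653 0.0692]
(247, 143, 33, 75) 0.023 [ 0.5822 -0.0931] [0.0394 0.1061] 89.8 ext [0.106  0.0398]
(247, 143, 33, 75) 0.03 [ 0.5806 -0.0916] [0.0388 0.1043] 89.8 ext [0.1042 0.0391]
(359, 134, 37, 37) 0.023 [0.5416 0.0636] [0.0474 0.0505] 47.1 ext [0.0487 0.0492]
(359, 134, 37, 37) 0.03 [0.5407 0.0624] [0.0466 0.0497] 47.1 ext [0.0479 0.0484]
(301, 133, 37, 37) 0.023 [ 0.5403 -0.0152] [0.0486 0.0491] 0.0 ext [0.0486 0.0491]
(301, 133, 37, 37) 0.03 [ 0.5394 -0.0151] [0.0478 0.0483] 0.0 ext [0.0478 0.0483]
(232, 126, 171, 119) 0.023 [ 0.5925 -0.0189] [0.1711 0.2538] 0.0 ext [0.1711 0.2538]
(232, 126, 171, 119) 0.03 [ 0.5907 -0.0187] [0.1682 0.2495] 0.0 ext [0.1682 0.2495]
panel inner top [[ 0.4961 -0.1399]
 [ 0.496   0.1269]]
bar outer top [[ 0.4421 -0.0591]
 [ 0.442   0.047 ]]
mint (54, 41, 66, 43) [ 0.435 -0.284] [0.074 0.042] 81.2
coral (107, 122, 48, 48) [ 0.533 -0.262] [0.059 0.061] 67.4
coral (141, 121, 26, 44) [ 0.526 -0.227] [0.056 0.024] 9.3
lime (328, 322, 66, 13) [0.82 0.05] [0.105 0.023] 90.0
lime (7, 129, 36, 31) [ 0.528 -0.4  ] [0.044 0.019] 52.1
lime (20, 125, 45, 49) [ 0.534 -0.372] [0.063 0.047] 9.1
purple (575, 202, 65, 57) [0.641 0.393] [0.107 0.062] 66.0
purple (498, 131, 49, 72) [0.556 0.25 ] [0.023 0.099] 73.6
purple (488, 130, 49, 63) [0.55  0.236] [0.01  0.093] 62.7
purple (133, 28, 56, 46) [ 0.42  -0.201] [0.064 0.044] 79.4
purple (116, 0, 42, 13) [ 0.374 -0.22 ] [0.012 0.046] 0.1
```

Emit:
step_arm(
  moves=[
    [[0.0144, -0.032, 0.01], [0, 0, 0]],
    [[0.0144, -0.032, 0.01], [0, 0, 0]],
    [[0.0144, -0.032, 0.01], [0, 0, 0]],
    [[0.0144, -0.032, 0.01], [0, 0, 0]],
    [[0.0144, -0.032, 0.01], [0, 0, 0]],
    [[0.0144, -0.032, 0.015], [0, 0, 0]],
    [[0.0144, -0.032, 0.02], [0, 0, 0]],
    [[0.0144, -0.032, 0.02], [0, 0, 0]],
  ],
  gripper=-0.5,
)

```text
time_s: 6.03
position: [0.4428, -0.2653, 0.1901]
eef_rot: [[-1.0, 0.0, 0.0], [0.0, 1.0, -0.0], [-0.0, -0.0, -1.0]]
ft_force: [0.6, -0.7, -0.3]
opening: 0.754
gripper_force: 0.0
```

Emit:
step_arm(
  moves=[
    [[0.0144, -0.032, 0.02], [0, 0, 0]],
    [[0, 0, 0], [0, 0, 0]],
    [[0, 0, 0], [0, 0, 0]],
  ],
)

```text
time_s: 6.28
position: [0.4281, -0.2969, 0.1694]
eef_rot: [[-1.0, 0.003, -0.002], [0.003, 1.0, 0.002], [0.002, 0.002, -1.0]]
ft_force: [-0.3, 0.2, 0.1]
opening: 0.748
gripper_force: 0.0
```

```bash
cat > look.py <<'E'
import sys
from h import *
s=sensors.get_state();c=optics.get_calibration('wrist');im=optics.grab_frame('wrist')
cv2.imwrite(f'pics/{sys.argv[1]}.png',im[:,:,::-1]);np.save(sys.argv[1]+'.npy',c,allow_pickle=True)
print(s['time_s'],s['position'].round(4),s['opening'],np.degrees(np.arctan2(s['eef_rot'][1][0],s['eef_rot'][0][0])))
E
python3 look.py w2
```

```text
6.2833 [ 0.4281 -0.2969  0.1694] 0.7480969125404717 179.8109871687129
```

View pics/w2.png

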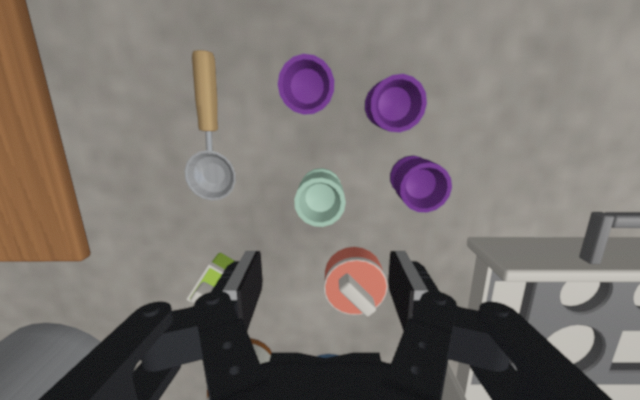

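The mint cup's rim is centred at about (320,201), clear of the look-alikes. The coral pot's knob is at (357,294).

Run:
```python
from h import *
c=np.load('w2.npy',allow_pickle=True).item();im=cv2.imread('pics/w2.png')[:,:,::-1].copy()
b=max(blobs(im,'mint'),key=cv2.contourArea);print(cv2.boundingRect(b))
p=ray(c,[(320,201.5),(295,201.5),(345,201.5),(320,227)],.052);print(p.round(4))
```

```text
(299, 180, 43, 44)
[[ 0.4319 -0.2999  0.052 ]
 [ 0.4319 -0.3223  0.052 ]
 [ 0.432  -0.2775  0.052 ]
 [ 0.4565 -0.3001  0.052 ]]
```

Emit:
step_arm(
  moves=[
    [[-0.0045, -0.003, 0.026], [0, 0, 0]],
    [[0, 0, 0.036], [0, 0, 0]],
    [[0, 0, 0.036], [0, 0, 0]],
    [[0, 0, 0.03], [0, 0, 0]],
    [[0, 0, 0.018], [0, 0, 0]],
    [[0, 0, 0], [0, 0, 0]],
  ],
)

```text
time_s: 6.83
position: [0.4338, -0.2971, 0.022]
eef_rot: [[-1.0, -0.001, -0.003], [-0.001, 1.0, 0.003], [0.003, 0.003, -1.0]]
ft_force: [-2.2, 0.8, 0.3]
opening: 0.75
gripper_force: 0.0
```

Emit:
step_arm(
  moves=[
    [[0, 0, 0], [0, 0, 0]],
    [[0, 0, 0], [0, 0, 0]],
    [[0, 0, 0], [0, 0, 0]],
    [[0, 0, 0], [0, 0, 0]],
  ],
  gripper=1,
  squeeze=25,
)

```text
time_s: 7.17
position: [0.4355, -0.2998, 0.0258]
eef_rot: [[-1.0, -0.0, 0.002], [-0.0, 1.0, -0.002], [-0.002, -0.002, -1.0]]
ft_force: [2.2, 0.3, 7.8]
opening: 0.532
gripper_force: 26.6
```

Emit:
step_arm(
  moves=[
    [[0, 0, -0.02], [0, 0, 0]],
    [[0, 0, -0.035], [0, 0, 0]],
    [[0, 0, -0.035], [0, 0, 0]],
    [[0, 0, -0.035], [0, 0, 0]],
    [[0, 0, 0], [0, 0, 0]],
  ],
)

```text
time_s: 7.58
position: [0.437, -0.3014, 0.1561]
eef_rot: [[-1.0, 0.0, 0.007], [0.0, 1.0, -0.006], [-0.007, -0.006, -1.0]]
ft_force: [1.8, -0.8, -0.1]
opening: 0.523
gripper_force: 26.4
```

Emit:
step_arm(
  moves=[
    [[-0.0129, 0.0358, 0], [0, 0, 0]],
    [[-0.0129, 0.0358, 0], [0, 0, 0]],
    [[-0.0129, 0.0358, 0], [0, 0, 0]],
    [[-0.0129, 0.0358, 0], [0, 0, 0]],
    [[-0.0129, 0.0358, 0], [0, 0, 0]],
    [[-0.0129, 0.0358, 0], [0, 0, 0]],
    [[-0.0129, 0.0358, 0], [0, 0, 0]],
    [[-0.0129, 0.0358, 0], [0, 0, 0]],
  ],
)

```text
time_s: 8.25
position: [0.5384, -0.0112, 0.1502]
eef_rot: [[-1.0, 0.0, 0.001], [0.0, 1.0, -0.0], [-0.001, -0.0, -1.0]]
ft_force: [0.8, -0.8, -1.9]
opening: 0.529
gripper_force: 26.4
```

Emit:
step_arm(
  moves=[
    [[0, 0, 0], [0, 0, 0]],
    [[0, 0, 0], [0, 0, 0]],
    [[0, 0, 0], [0, 0, 0]],
  ],
)

```text
time_s: 8.5
position: [0.5379, -0.0132, 0.1498]
eef_rot: [[-1.0, -0.001, 0.001], [-0.001, 1.0, -0.0], [-0.001, -0.0, -1.0]]
ft_force: [0.4, -0.3, -0.8]
opening: 0.53
gripper_force: 26.5
```

```bash
python3 look.py w3
```

```text
8.5 [ 0.5379 -0.0132  0.1498] 0.5301508812159567 -179.9656036179635
```

View pics/w3.png

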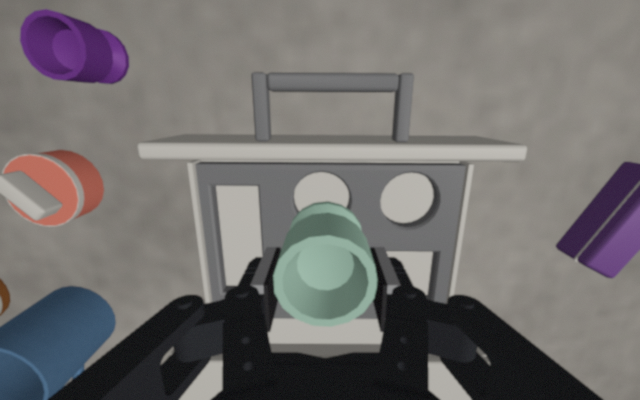

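```bash
cat > nests.py <<'E'
import sys
from h import *
def run(tag,roi,amin=500):
    c=np.load(tag+'.npy',allow_pickle=True).item();im=cv2.imread(f'pics/{tag}.png')[:,:,::-1].copy()
    x0,y0,x1,y1=roi;g=im[y0:y1,x0:x1].min(2);sat=cv2.cvtColor(im[y0:y1,x0:x1].copy(),cv2.COLOR_RGB2HSV)[:,:,1]
    m=((g>139)&(sat<40)).astype(np.uint8)*255
    for b in cv2.findContours(m,cv2.RETR_CCOMP,cv2.CHAIN_APPROX_NONE)[0]:
        if cv2.contourArea(b)<amin: continue
        px=b[:,0]+[x0,y0];p=ray(c,px,.023)[:,:2]
        print(cv2.boundingRect(px),'lo',p.min(0).round(4),'hi',p.max(0).round(4),'mid',((p.min(0)+p.max(0))/2).round(4))
    return c
if __name__=='__main__': run(sys.argv[1],list(map(int,sys.argv[2:6])))
E
python3 - <<'E'
from nests import *
c=run('w3',(205,164,462,290))
print('rim',ray(c,[(275,280),(377,280),(326,235),(326,324)],.176).round(4))
E
```

```text
(387, 251, 45, 39) lo [0.5956 0.0489] hi [0.6384 0.093 ] mid [0.617 0.071]
(216, 186, 46, 99) lo [ 0.5302 -0.1125] hi [ 0.6327 -0.0738] mid [ 0.5814 -0.0931]
(380, 173, 53, 50) lo [0.5179 0.039 ] hi [0.5652 0.0873] mid [0.5416 0.0632]
(294, 172, 55, 39) lo [ 0.5171 -0.0406] hi [0.5533 0.0094] mid [ 0.5352 -0.0156]
rim [[ 0.5335 -0.0339  0.176 ]
 [ 0.5334  0.0106  0.176 ]
 [ 0.5122 -0.0117  0.176 ]
 [ 0.5565 -0.0116  0.176 ]]
```

Emit:
step_arm(
  moves=[
    [[-0.0062, -0.003, 0], [0, 0, 0]],
    [[0, 0, 0.02], [0, 0, 0]],
    [[0, 0, 0.03], [0, 0, 0]],
    [[0, 0, 0.025], [0, 0, 0]],
    [[0, 0, 0.01], [0, 0, 0]],
    [[0, 0, 0], [0, 0, 0]],
    [[0, 0, 0], [0, 0, 0]],
  ],
)

```text
time_s: 9.13
position: [0.5444, -0.0168, 0.0647]
eef_rot: [[-1.0, 0.001, -0.0], [0.001, 1.0, 0.0], [0.0, 0.0, -1.0]]
ft_force: [-0.3, 0.2, -0.8]
opening: 0.531
gripper_force: 26.5
```

Emit:
step_arm(
  moves=[
    [[0, 0, 0.005], [0, 0, 0]],
    [[0, 0, 0.005], [0, 0, 0]],
    [[0, 0, 0.004], [0, 0, 0]],
    [[0, 0, 0.004], [0, 0, 0]],
    [[0, 0, 0], [0, 0, 0]],
  ],
)

```text
time_s: 9.55
position: [0.5439, -0.016, 0.0458]
eef_rot: [[-1.0, 0.0, -0.001], [0.0, 1.0, 0.0], [0.001, 0.0, -1.0]]
ft_force: [-0.8, 0.1, -2.3]
opening: 0.529
gripper_force: 26.5
```

Emit:
step_arm(
  moves=[
    [[0, 0, 0.003], [0, 0, 0]],
    [[0, 0, 0], [0, 0, 0]],
    [[0, 0, 0], [0, 0, 0]],
  ],
)

```text
time_s: 9.8
position: [0.5442, -0.0161, 0.0432]
eef_rot: [[-1.0, 0.0, -0.0], [0.0, 1.0, 0.0], [0.0, 0.0, -1.0]]
ft_force: [-0.2, 0.4, -1.2]
opening: 0.528
gripper_force: 26.5
```

Emit:
step_arm(
  moves=[
    [[0, 0, 0.002], [0, 0, 0]],
    [[0, 0, 0], [0, 0, 0]],
  ],
)

```text
time_s: 9.97
position: [0.5449, -0.0161, 0.0417]
eef_rot: [[-1.0, 0.0, 0.002], [0.0, 1.0, -0.0], [-0.002, -0.0, -1.0]]
ft_force: [0.4, 0.8, 4.1]
opening: 0.529
gripper_force: 27.0
```

Emit:
step_arm(
  moves=[
    [[0, 0, 0.001], [0, 0, 0]],
    [[0, 0, 0], [0, 0, 0]],
  ],
)

```text
time_s: 10.13
position: [0.5458, -0.0161, 0.0416]
eef_rot: [[-1.0, 0.0, 0.004], [0.0, 1.0, -0.0], [-0.004, -0.0, -1.0]]
ft_force: [0.7, 1.8, 19.6]
opening: 0.532
gripper_force: 28.5
```

Emit:
step_arm(
  moves=[
    [[0, 0, 0], [0, 0, 0]],
    [[0, 0, 0], [0, 0, 0]],
    [[0, 0, 0], [0, 0, 0]],
  ],
  gripper=-0.45,
)

```text
time_s: 10.38
position: [0.5442, -0.0161, 0.0403]
eef_rot: [[-1.0, 0.0, 0.0], [0.0, 1.0, -0.0], [-0.0, -0.0, -1.0]]
ft_force: [-0.8, -0.5, -0.2]
opening: 0.724
gripper_force: 0.0
```

Emit:
step_arm(
  moves=[
    [[0, 0, -0.015], [0, 0, 0]],
    [[0, 0, -0.03], [0, 0, 0]],
    [[0, 0, -0.04], [0, 0, 0]],
    [[0, 0, -0.04], [0, 0, 0]],
    [[0, 0, 0], [0, 0, 0]],
  ],
)

```text
time_s: 10.8
position: [0.5473, -0.0165, 0.1718]
eef_rot: [[-1.0, 0.0, 0.009], [0.0, 1.0, -0.001], [-0.009, -0.001, -1.0]]
ft_force: [2.1, -0.2, 1.5]
opening: 0.726
gripper_force: 0.0
```

```bash
python3 look.py w4
```

```text
10.8 [ 0.5473 -0.0165  0.1718] 0.7256696428607655 179.99593528700277
```

View pics/w4.png

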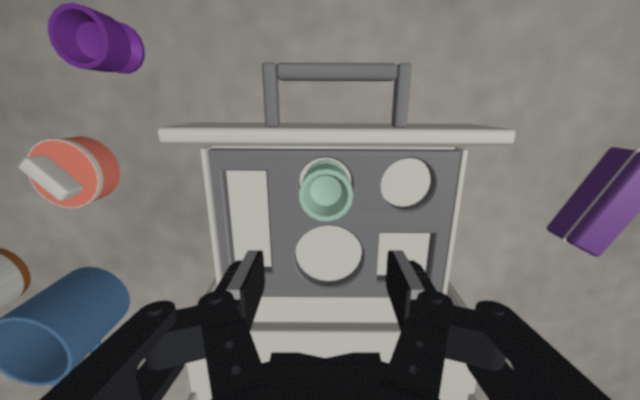

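The mint cup is seated in nest a and everything else is where it was. Next is the round pot.

Emit:
step_arm(
  moves=[
    [[0.0025, -0.0354, 0.003], [0, 0, 0]],
    [[0.0025, -0.0354, 0.003], [0, 0, 0]],
    [[0.0025, -0.0354, 0.003], [0, 0, 0]],
    [[0.0025, -0.0354, 0.003], [0, 0, 0]],
    [[0.0025, -0.0354, 0.003], [0, 0, 0]],
    [[0.0025, -0.0354, 0.003], [0, 0, 0]],
    [[0.0025, -0.0354, 0.003], [0, 0, 0]],
    [[0, 0, 0], [0, 0, -6.7]],
  ],
)

```text
time_s: 11.52
position: [0.5257, -0.2694, 0.1427]
eef_rot: [[-0.994, -0.111, -0.001], [-0.111, 0.994, -0.001], [0.001, -0.001, -1.0]]
ft_force: [-1.4, -0.0, 0.2]
opening: 0.725
gripper_force: 0.0
```

Emit:
step_arm(
  moves=[
    [[0, 0, 0], [0, 0, -6.7]],
    [[0, 0, 0], [0, 0, -6.7]],
    [[0, 0, 0], [0, 0, -6.7]],
    [[0, 0, 0], [0, 0, -6.7]],
    [[0, 0, 0], [0, 0, 0]],
    [[0, 0, 0], [0, 0, 0]],
  ],
)

```text
time_s: 12.02
position: [0.5263, -0.2637, 0.1434]
eef_rot: [[-0.836, -0.549, -0.001], [-0.549, 0.836, 0.001], [0.001, 0.001, -1.0]]
ft_force: [-0.2, 0.0, 0.6]
opening: 0.725
gripper_force: 0.0
```

```bash
python3 look.py w5; python3 nests.py w4 205 150 462 300
python3 - <<'E'
from h import *
c=np.load('w5.npy',allow_pickle=True).item();im=cv2.imread('pics/w5.png')[:,:,::-1].copy()
bl=blobs(im,'coral',200)
x,y,w,h=cv2.boundingRect(np.vstack(bl));print(x,y,w,h)
hsv=cv2.cvtColor(im,cv2.COLOR_RGB2HSV)
m=((hsv[:,:,1]<60)&(hsv[:,:,2]>115)).astype(np.uint8)*255
hull=np.zeros_like(m);cv2.fillConvexPoly(hull,cv2.convexHull(np.vstack(bl)),255);m&=hull
for b in cv2.findContours(m,cv2.RETR_EXTERNAL,cv2.CHAIN_APPROX_NONE)[0]:
    if cv2.contourArea(b)>80: print(cv2.boundingRect(b),[np.round(v,1) for v in cv2.minAreaRect(b)])
E
```

```text
12.0167 [ 0.5263 -0.2637  0.1434] 0.7254483124170015 -146.72671612474267
(377, 233, 53, 42) lo [0.5968 0.0405] hi [0.6454 0.0931] mid [0.6211 0.0668]
(296, 225, 65, 56) lo [ 0.5879 -0.0463] hi [0.6529 0.022 ] mid [ 0.6204 -0.0121]
(226, 171, 45, 95) lo [ 0.5313 -0.1124] hi [ 0.6344 -0.0733] mid [ 0.5829 -0.0928]
(443, 163, 19, 131) lo [0.5234 0.1154] hi [0.6694 0.1266] mid [0.5964 0.121 ]
(380, 158, 50, 48) lo [0.5185 0.039 ] hi [0.5661 0.0873] mid [0.5423 0.0631]
(205, 150, 16, 134) lo [ 0.511  -0.1356] hi [ 0.6568 -0.1285] mid [ 0.5839 -0.1321]
284 170 72 67
(308, 182, 24, 55) [array([319.3, 209. ]), array([54.4, 17.4]), np.float64(80.5)]
```

View pics/w5.png

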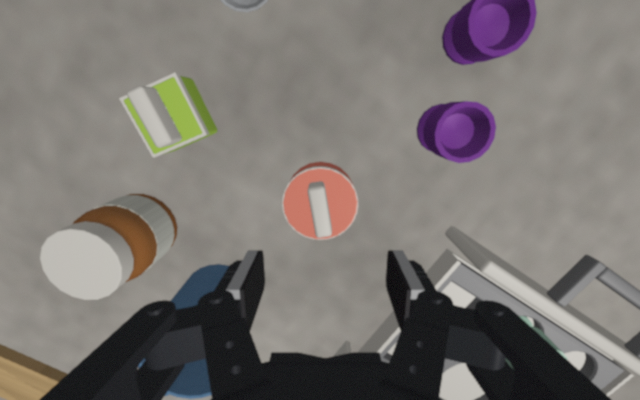

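Run:
```python
from h import *
c=np.load('w5.npy',allow_pickle=True).item()
for l in ([(316,184),(324,235)],[(137,92),(168,142)]):
    p=ray(c,l,.056);d=p[1]-p[0];print(p.mean(0).round(4),np.linalg.norm(d).round(4),np.degrees(np.arctan2(d[1],d[0])).round(1))
print(ray(c,[(320,203)],.034), ray(c,[(120,98),(176,74),(207,130),(155,157)],.034).round(4))
```

```text
[ 0.5301 -0.2648  0.056 ] 0.0435 41.5
[ 0.5373 -0.4057  0.056 ] 0.0388 58.6
[[ 0.53107154 -0.26463519  0.034     ]] [[ 0.5448 -0.4428  0.034 ]
 [ 0.5047 -0.4136  0.034 ]
 [ 0.5293 -0.3748  0.034 ]
 [ 0.5727 -0.401   0.034 ]]
```

Emit:
step_arm(
  moves=[
    [[0, 0, 0], [0, 0, -4.1]],
    [[0, 0, 0], [0, 0, -4.1]],
    [[-0.0025, -0.0035, 0.02], [0, 0, 0]],
    [[0, 0, 0.03], [0, 0, 0]],
    [[0, 0, 0.03], [0, 0, 0]],
    [[0, 0, 0.015], [0, 0, 0]],
    [[0, 0, 0.009], [0, 0, 0]],
    [[0, 0, 0], [0, 0, 0]],
  ],
)

```text
time_s: 12.73
position: [0.53, -0.2643, 0.0385]
eef_rot: [[-0.748, -0.663, -0.003], [-0.663, 0.748, 0.002], [0.001, 0.003, -1.0]]
ft_force: [-0.9, 0.6, -0.1]
opening: 0.725
gripper_force: 0.0
```

Emit:
step_arm(
  moves=[
    [[0, 0, 0], [0, 0, 0]],
    [[0, 0, 0], [0, 0, 0]],
    [[0, 0, 0], [0, 0, 0]],
    [[0, 0, 0], [0, 0, 0]],
    [[0, 0, 0], [0, 0, 0]],
    [[0, 0, 0], [0, 0, 0]],
  ],
  gripper=1,
  squeeze=30,
)

```text
time_s: 13.23
position: [0.5314, -0.2652, 0.0413]
eef_rot: [[-0.747, -0.665, 0.002], [-0.665, 0.747, -0.001], [-0.0, -0.002, -1.0]]
ft_force: [-0.0, 0.5, 8.6]
opening: 0.159
gripper_force: 34.8
```

Emit:
step_arm(
  moves=[
    [[0, 0, -0.02], [0, 0, 0]],
    [[0, 0, -0.035], [0, 0, 0]],
    [[0, 0, -0.035], [0, 0, 0]],
    [[0, 0, -0.03], [0, 0, 0]],
    [[0, 0, 0], [0, 0, 0]],
  ],
)

```text
time_s: 13.65
position: [0.5333, -0.2663, 0.1665]
eef_rot: [[-0.747, -0.665, 0.008], [-0.665, 0.747, -0.005], [-0.002, -0.009, -1.0]]
ft_force: [1.7, -1.3, -0.4]
opening: 0.156
gripper_force: 33.5
```

Emit:
step_arm(
  moves=[
    [[0, 0, 0], [0, 0, 6.95]],
    [[0, 0, 0], [0, 0, 6.95]],
    [[0, 0, 0], [0, 0, 6.95]],
    [[0, 0, 0], [0, 0, 6.95]],
    [[0, 0, 0], [0, 0, 6.95]],
    [[0, 0, 0], [0, 0, 6.95]],
    [[0, 0, 0], [0, 0, 0]],
  ],
)

```text
time_s: 14.23
position: [0.5307, -0.2647, 0.1601]
eef_rot: [[-1.0, 0.007, -0.0], [0.007, 1.0, 0.0], [0.0, 0.0, -1.0]]
ft_force: [-0.9, -1.2, -0.7]
opening: 0.154
gripper_force: 33.5
```

Emit:
step_arm(
  moves=[
    [[-0.0125, 0.0363, 0], [0, 0, 0]],
    [[-0.0125, 0.0363, 0], [0, 0, 0]],
    [[-0.0125, 0.0363, 0], [0, 0, 0]],
    [[-0.0125, 0.0363, 0], [0, 0, 0]],
    [[-0.0125, 0.0363, 0], [0, 0, 0]],
    [[-0.0125, 0.0363, 0], [0, 0, 0]],
    [[-0.0125, 0.0363, 0], [0, 0, 0]],
  ],
)

```text
time_s: 14.82
position: [0.6186, -0.0088, 0.1602]
eef_rot: [[-1.0, -0.005, 0.0], [-0.005, 1.0, -0.0], [-0.0, -0.0, -1.0]]
ft_force: [0.9, 0.3, -1.4]
opening: 0.154
gripper_force: 33.5
```

Emit:
step_arm(
  moves=[
    [[0, 0, 0], [0, 0, 0]],
    [[0, 0, 0], [0, 0, 0]],
    [[0, 0, 0], [0, 0, 0]],
  ],
)

```text
time_s: 15.07
position: [0.6182, -0.0107, 0.1601]
eef_rot: [[-1.0, -0.004, -0.0], [-0.004, 1.0, -0.0], [0.0, -0.0, -1.0]]
ft_force: [0.7, 0.7, -0.9]
opening: 0.151
gripper_force: 33.5
```

```bash
python3 look.py w6;python3 nests.py w6 205 130 462 300
```

```text
15.0667 [ 0.6182 -0.0107  0.1601] 0.15112708656078058 -179.79846914574736
(205, 243, 71, 57) lo [ 0.6723 -0.1376] hi [ 0.7382 -0.0616] mid [ 0.7052 -0.0996]
(314, 234, 26, 66) lo [ 0.6622 -0.0204] hi [0.7378 0.005 ] mid [ 0.7    -0.0077]
(354, 168, 108, 132) lo [0.5953 0.0186] hi [0.7373 0.137 ] mid [0.6663 0.0778]
(286, 159, 73, 39) lo [ 0.5872 -0.0468] hi [0.6239 0.0221] mid [ 0.6055 -0.0124]
(211, 130, 48, 81) lo [ 0.5613 -0.1124] hi [ 0.6372 -0.0741] mid [ 0.5993 -0.0932]
```

View pics/w6.png

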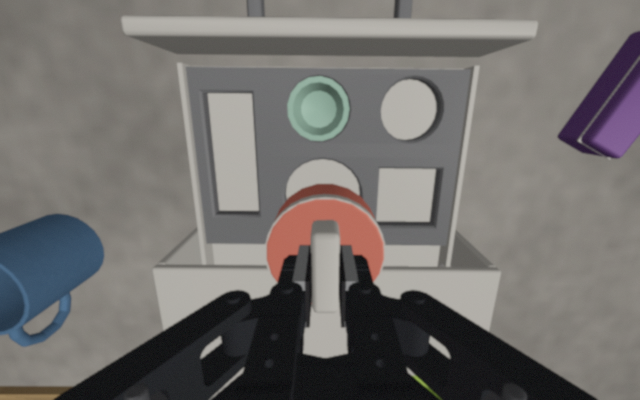

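Run:
```python
from h import *
c=np.load('w6.npy',allow_pickle=True).item()
print(ray(c,[(267,252),(384,252),(325,197)],.153).round(4))
```

```text
[[ 0.6171 -0.0412  0.153 ]
 [ 0.6168  0.0225  0.153 ]
 [ 0.5858 -0.0098  0.153 ]]
```

Emit:
step_arm(
  moves=[
    [[-0.0018, -0.002, 0], [0, 0, 0]],
    [[0, 0, 0.025], [0, 0, 0]],
    [[0, 0, 0.03], [0, 0, 0]],
    [[0, 0, 0.02], [0, 0, 0]],
    [[0, 0, 0.005], [0, 0, 0]],
    [[0, 0, 0], [0, 0, 0]],
    [[0, 0, 0], [0, 0, 0]],
  ],
)

```text
time_s: 15.7
position: [0.6207, -0.0135, 0.0811]
eef_rot: [[-1.0, 0.001, 0.001], [0.001, 1.0, -0.0], [-0.001, -0.0, -1.0]]
ft_force: [0.3, 0.0, -1.7]
opening: 0.155
gripper_force: 33.4
```

Emit:
step_arm(
  moves=[
    [[0, 0, 0.005], [0, 0, 0]],
    [[0, 0, 0.004], [0, 0, 0]],
    [[0, 0, 0.004], [0, 0, 0]],
    [[0, 0, 0.003], [0, 0, 0]],
    [[0, 0, 0], [0, 0, 0]],
  ],
)

```text
time_s: 16.12
position: [0.6199, -0.0127, 0.0638]
eef_rot: [[-1.0, 0.0, -0.001], [0.0, 1.0, 0.0], [0.001, 0.0, -1.0]]
ft_force: [-0.7, 0.9, -0.8]
opening: 0.152
gripper_force: 33.5
```

Emit:
step_arm(
  moves=[
    [[0, 0, 0.002], [0, 0, 0]],
    [[0, 0, 0.002], [0, 0, 0]],
    [[0, 0, 0], [0, 0, 0]],
  ],
)

```text
time_s: 16.37
position: [0.6201, -0.0127, 0.06]
eef_rot: [[-1.0, 0.0, -0.0], [0.0, 1.0, 0.0], [0.0, 0.0, -1.0]]
ft_force: [-0.1, -0.0, -1.4]
opening: 0.148
gripper_force: 33.5
```

Emit:
step_arm(
  moves=[
    [[0, 0, 0.002], [0, 0, 0]],
    [[0, 0, 0], [0, 0, 0]],
  ],
)

```text
time_s: 16.53
position: [0.6201, -0.0127, 0.058]
eef_rot: [[-1.0, 0.0, -0.0], [0.0, 1.0, 0.0], [0.0, 0.0, -1.0]]
ft_force: [-0.6, -0.1, -2.2]
opening: 0.151
gripper_force: 33.5
```

Emit:
step_arm(
  moves=[
    [[0, 0, 0.001], [0, 0, 0]],
    [[0, 0, 0], [0, 0, 0]],
  ],
)

```text
time_s: 16.7
position: [0.6203, -0.0128, 0.0574]
eef_rot: [[-1.0, 0.0, 0.0], [0.0, 1.0, -0.0], [-0.0, -0.0, -1.0]]
ft_force: [0.7, -0.1, 0.2]
opening: 0.154
gripper_force: 33.6
```

Emit:
step_arm(
  moves=[
    [[0, 0, 0], [0, 0, 0]],
    [[0, 0, 0], [0, 0, 0]],
    [[0, 0, 0], [0, 0, 0]],
  ],
  gripper=0.2,
)

```text
time_s: 16.95
position: [0.6202, -0.0128, 0.0574]
eef_rot: [[-1.0, 0.0, 0.0], [0.0, 1.0, 0.0], [-0.0, 0.0, -1.0]]
ft_force: [-0.0, 0.0, 0.9]
opening: 0.398
gripper_force: 0.0
```

Emit:
step_arm(
  moves=[
    [[0, 0, -0.015], [0, 0, 0]],
    [[0, 0, -0.03], [0, 0, 0]],
    [[0, 0, -0.04], [0, 0, 0]],
    [[0, 0, -0.03], [0, 0, 0]],
    [[0, 0, 0], [0, 0, 0]],
  ],
)

```text
time_s: 17.37
position: [0.6231, -0.013, 0.1786]
eef_rot: [[-1.0, 0.0, 0.009], [0.0, 1.0, -0.001], [-0.009, -0.001, -1.0]]
ft_force: [1.1, 1.0, 0.7]
opening: 0.402
gripper_force: 0.0
```

Emit:
step_arm(
  moves=[
    [[0.0084, -0.0395, 0.003], [0, 0, 0]],
    [[0.0084, -0.0395, 0.003], [0, 0, 0]],
    [[0.0084, -0.0395, 0.003], [0, 0, 0]],
    [[0.0084, -0.0395, 0.003], [0, 0, 0]],
    [[0.0084, -0.0395, 0.003], [0, 0, 0]],
    [[0.0084, -0.0395, 0.003], [0, 0, 0]],
    [[0.0084, -0.0395, 0.003], [0, 0, 0]],
    [[0.0084, -0.0395, 0.003], [0, 0, 0]],
  ],
)

```text
time_s: 18.03
position: [0.5522, -0.3306, 0.1482]
eef_rot: [[-1.0, 0.0, 0.0], [0.0, 1.0, -0.0], [-0.0, -0.0, -1.0]]
ft_force: [0.9, -0.3, 0.3]
opening: 0.397
gripper_force: 0.0
```

Emit:
step_arm(
  moves=[
    [[0.0084, -0.0395, 0.003], [0, 0, 0]],
    [[0.0084, -0.0395, 0.003], [0, 0, 0]],
    [[0, 0, 0], [0, 0, 6.9]],
    [[0, 0, 0], [0, 0, 6.9]],
    [[0, 0, 0], [0, 0, 6.9]],
    [[0, 0, 0], [0, 0, 6.9]],
    [[0, 0, 0], [0, 0, 6.9]],
    [[0, 0, 0], [0, 0, 6.9]],
  ],
  gripper=-0.3,
)

```text
time_s: 18.7
position: [0.536, -0.4077, 0.1422]
eef_rot: [[-0.746, 0.666, -0.0], [0.666, 0.746, 0.0], [0.0, -0.0, -1.0]]
ft_force: [0.1, -0.2, 0.4]
opening: 0.651
gripper_force: 0.0
```

Emit:
step_arm(
  moves=[
    [[0, 0, 0], [0, 0, 6.9]],
    [[0, 0, 0], [0, 0, 6.9]],
    [[0, 0, 0], [0, 0, 6.9]],
    [[0, 0, 0], [0, 0, 6.9]],
    [[0, 0, 0], [0, 0, 6.9]],
    [[0, 0, 0], [0, 0, 6.9]],
    [[0, 0, 0], [0, 0, 6.9]],
    [[0, 0, 0], [0, 0, 6.9]],
  ],
)

```text
time_s: 19.37
position: [0.5361, -0.4077, 0.1422]
eef_rot: [[0.121, 0.993, -0.0], [0.993, -0.121, 0.0], [0.0, -0.0, -1.0]]
ft_force: [-0.1, -0.4, -0.7]
opening: 0.647
gripper_force: 0.0
```

Emit:
step_arm(
  moves=[
    [[0, 0, 0], [0, 0, 6.9]],
    [[0, 0, 0], [0, 0, 6.9]],
    [[0, 0, 0], [0, 0, 6.9]],
    [[0, 0, 0], [0, 0, 6.9]],
    [[0, 0, 0], [0, 0, 0]],
    [[0, 0, 0], [0, 0, 0]],
  ],
)

```text
time_s: 19.87
position: [0.5361, -0.4077, 0.1422]
eef_rot: [[0.559, 0.829, -0.0], [0.829, -0.559, 0.0], [0.0, -0.0, -1.0]]
ft_force: [0.7, 0.5, 0.5]
opening: 0.647
gripper_force: 0.0
```

```bash
python3 look.py w7
```

```text
19.8667 [ 0.5361 -0.4077  0.1422] 0.6472589339224312 56.01145358311572
```

View pics/w7.png

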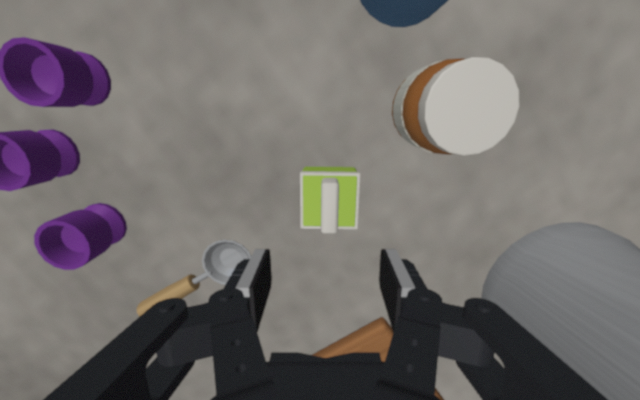

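Run:
```python
from h import *
c=np.load('w7.npy',allow_pickle=True).item();s=sensors.get_state();T=np.array(s['eef_rot'])
q=ray(c,[(301,172),(357,172),(359,230),(302,230)],.034);k=ray(c,[(330,207)],.056)[0]
print(np.linalg.norm(np.diff(q,axis=0),axis=1));ctr=q.mean(0)
for d in(q[1]-q[0],q[2]-q[3],q[3]-q[0],q[2]-q[1]): print(np.degrees(np.arctan2(d[1],d[0])))
print(ctr,k,'tool delta',T.T@(ctr-s['position']),T.T@(k-s['position']))
```

```text
[0.04698953 0.05255991 0.05077055]
-33.94395420450799
-33.93918324023116
-124.32448716797853
-120.19933944167789
[ 0.53956275 -0.40979731  0.034     ] [ 0.54084139 -0.40761553  0.056     ] tool delta [0.00022503 0.00404057 0.10820215] [0.00274903 0.00388109 0.08620217]
```

Emit:
step_arm(
  moves=[
    [[0.0015, 0.003, 0.01], [0, 0, 0]],
    [[0, 0, 0.03], [0, 0, 0]],
    [[0, 0, 0.03], [0, 0, 0]],
    [[0, 0, 0.02], [0, 0, 0]],
    [[0, 0, 0.011], [0, 0, 0]],
    [[0, 0, 0], [0, 0, 0]],
  ],
)

```text
time_s: 20.42
position: [0.5384, -0.4071, 0.0383]
eef_rot: [[0.561, 0.828, -0.003], [0.828, -0.561, 0.003], [0.001, -0.004, -1.0]]
ft_force: [-0.7, 0.1, -0.2]
opening: 0.651
gripper_force: 0.0
```

Emit:
step_arm(
  moves=[
    [[0, 0, 0], [0, 0, 0]],
    [[0, 0, 0], [0, 0, 0]],
    [[0, 0, 0], [0, 0, 0]],
    [[0, 0, 0], [0, 0, 0]],
    [[0, 0, 0], [0, 0, 0]],
    [[0, 0, 0], [0, 0, 0]],
  ],
  gripper=1,
  squeeze=30,
)

```text
time_s: 20.92
position: [0.54, -0.4088, 0.0427]
eef_rot: [[0.562, 0.827, 0.002], [0.827, -0.562, -0.002], [-0.0, 0.002, -1.0]]
ft_force: [-0.4, 0.5, 6.7]
opening: 0.15
gripper_force: 34.1
```

Emit:
step_arm(
  moves=[
    [[0, 0, -0.02], [0, 0, 0]],
    [[0, 0, -0.035], [0, 0, 0]],
    [[0, 0, -0.035], [0, 0, 0]],
    [[0, 0, -0.03], [0, 0, 0]],
    [[0, 0, 0], [0, 0, 0]],
    [[0, 0, 0], [0, 0, 0]],
  ],
)

```text
time_s: 21.42
position: [0.5402, -0.4089, 0.1637]
eef_rot: [[0.562, 0.827, 0.003], [0.827, -0.562, -0.003], [-0.001, 0.004, -1.0]]
ft_force: [-0.1, -0.1, -1.8]
opening: 0.152
gripper_force: 32.9
```

Emit:
step_arm(
  moves=[
    [[0, 0, 0], [0, 0, -6.84]],
    [[0, 0, 0], [0, 0, -6.84]],
    [[0, 0, 0], [0, 0, -6.84]],
    [[0, 0, 0], [0, 0, -6.84]],
    [[0, 0, 0], [0, 0, -6.84]],
    [[0, 0, 0], [0, 0, 0]],
  ],
)

```text
time_s: 21.92
position: [0.5388, -0.4077, 0.1598]
eef_rot: [[-0.006, 1.0, -0.002], [1.0, 0.006, 0.001], [0.002, -0.002, -1.0]]
ft_force: [0.1, -0.1, -1.6]
opening: 0.155
gripper_force: 32.9
```

Emit:
step_arm(
  moves=[
    [[0.0366, 0.0062, 0], [0, 0, 0]],
    [[0.0366, 0.0062, 0], [0, 0, 0]],
    [[0.0366, 0.0062, 0], [0, 0, 0]],
    [[0.0366, 0.0062, 0], [0, 0, 0]],
    [[0.0366, 0.0062, 0], [0, 0, 0]],
    [[0.0366, 0.0062, 0], [0, 0, 0]],
    [[0.0366, 0.0062, 0], [0, 0, 0]],
    [[0.0366, 0.0062, 0], [0, 0, 0]],
  ],
)

```text
time_s: 22.58
position: [0.5886, -0.1135, 0.1605]
eef_rot: [[0.005, 1.0, -0.001], [1.0, -0.005, 0.0], [0.0, -0.001, -1.0]]
ft_force: [0.6, -0.2, -1.7]
opening: 0.154
gripper_force: 32.9
```

Emit:
step_arm(
  moves=[
    [[0.0366, 0.0062, 0], [0, 0, 0]],
    [[0.0366, 0.0062, 0], [0, 0, 0]],
    [[0.0366, 0.0062, 0], [0, 0, 0]],
    [[0.0366, 0.0062, 0], [0, 0, 0]],
    [[0.0366, 0.0062, 0], [0, 0, 0]],
    [[0, 0, 0], [0, 0, 0]],
    [[0, 0, 0], [0, 0, 0]],
  ],
)

```text
time_s: 23.17
position: [0.6197, 0.0696, 0.1604]
eef_rot: [[0.001, 1.0, -0.001], [1.0, -0.001, 0.0], [0.0, -0.001, -1.0]]
ft_force: [-0.6, -0.8, -1.2]
opening: 0.153
gripper_force: 32.9
```

```bash
python3 look.py w8
```

```text
23.1667 [0.6197 0.0696 0.1604] 0.15339321842398243 89.93824964211798
```

View pics/w8.png

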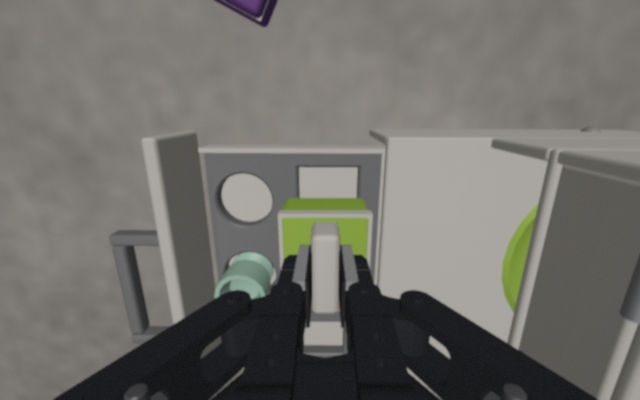

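Run:
```python
from h import *
c=np.load('w8.npy',allow_pickle=True).item()
print('lid',ray(c,[(279,213),(373,212)],.152).round(4))
print('nest top rim/floor',ray(c,[(299,180),(358,180),(328,167)],.030).round(4),ray(c,[(299,180),(358,180),(328,167)],.016).round(4))
```

```text
lid [[0.596  0.0943 0.152 ]
 [0.6455 0.0948 0.152 ]]
nest top rim/floor [[0.5962 0.0839 0.03  ]
 [0.6506 0.0839 0.03  ]
 [0.6229 0.0959 0.03  ]] [[0.595  0.0806 0.016 ]
 [0.6521 0.0806 0.016 ]
 [0.623  0.0933 0.016 ]]
```

Emit:
step_arm(
  moves=[
    [[-0.0022, 0.0018, 0], [0, 0, 0]],
    [[0, 0, 0.025], [0, 0, 0]],
    [[0, 0, 0.03], [0, 0, 0]],
    [[0, 0, 0.018], [0, 0, 0]],
    [[0, 0, 0.005], [0, 0, 0]],
    [[0, 0, 0], [0, 0, 0]],
    [[0, 0, 0], [0, 0, 0]],
  ],
)

```text
time_s: 23.8
position: [0.6224, 0.0646, 0.084]
eef_rot: [[0.002, 1.0, 0.0], [1.0, -0.002, -0.0], [-0.0, 0.0, -1.0]]
ft_force: [0.5, -0.3, -1.0]
opening: 0.153
gripper_force: 32.9
```

Emit:
step_arm(
  moves=[
    [[0, 0, 0.004], [0, 0, 0]],
    [[0, 0, 0.004], [0, 0, 0]],
    [[0, 0, 0.003], [0, 0, 0]],
    [[0, 0, 0], [0, 0, 0]],
  ],
)

```text
time_s: 24.13
position: [0.6223, 0.0656, 0.0725]
eef_rot: [[0.0, 1.0, 0.001], [1.0, -0.0, 0.0], [0.0, 0.001, -1.0]]
ft_force: [-0.5, -1.2, 1.6]
opening: 0.157
gripper_force: 33.4
```

Emit:
step_arm(
  moves=[
    [[0, 0, 0.002], [0, 0, 0]],
    [[0, 0, 0.002], [0, 0, 0]],
    [[0, 0, 0], [0, 0, 0]],
  ],
)

```text
time_s: 24.38
position: [0.6239, 0.0665, 0.0704]
eef_rot: [[0.0, 1.0, 0.005], [1.0, -0.0, 0.001], [0.001, 0.005, -1.0]]
ft_force: [0.5, 8.5, 24.2]
opening: 0.153
gripper_force: 37.0
```

Emit:
step_arm(
  moves=[
    [[0, 0, -0.004], [0, 0, 0]],
    [[0, 0, -0.004], [0, 0, 0]],
    [[0.0018, -0.0008, 0], [0, 0, 0]],
    [[0, 0, 0], [0, 0, 0]],
    [[0, 0, 0], [0, 0, 0]],
  ],
)

```text
time_s: 24.8
position: [0.6209, 0.0673, 0.076]
eef_rot: [[0.0, 1.0, -0.001], [1.0, -0.0, -0.0], [-0.0, -0.001, -1.0]]
ft_force: [0.1, -0.0, -1.5]
opening: 0.154
gripper_force: 33.8
```

Emit:
step_arm(
  moves=[
    [[0, 0, 0.004], [0, 0, 0]],
    [[0, 0, 0.003], [0, 0, 0]],
    [[0, 0, 0.001], [0, 0, 0]],
    [[0, 0, 0], [0, 0, 0]],
  ],
)

```text
time_s: 25.13
position: [0.6209, 0.0672, 0.0677]
eef_rot: [[0.0, 1.0, -0.001], [1.0, -0.0, -0.0], [-0.0, -0.001, -1.0]]
ft_force: [0.2, -0.5, -2.1]
opening: 0.153
gripper_force: 33.7
```

Emit:
step_arm(
  moves=[
    [[0, 0, 0.003], [0, 0, 0]],
    [[0, 0, 0.002], [0, 0, 0]],
    [[0, 0, 0], [0, 0, 0]],
  ],
)

```text
time_s: 25.38
position: [0.6209, 0.0672, 0.0628]
eef_rot: [[0.0, 1.0, -0.001], [1.0, -0.0, 0.0], [0.0, -0.001, -1.0]]
ft_force: [0.2, -0.2, -1.9]
opening: 0.151
gripper_force: 33.7
```

Emit:
step_arm(
  moves=[
    [[0, 0, 0.002], [0, 0, 0]],
    [[0, 0, 0], [0, 0, 0]],
  ],
)

```text
time_s: 25.55
position: [0.6209, 0.0672, 0.061]
eef_rot: [[0.0, 1.0, -0.0], [1.0, -0.0, -0.0], [-0.0, -0.0, -1.0]]
ft_force: [0.3, -0.3, -2.6]
opening: 0.157
gripper_force: 33.7
```

Emit:
step_arm(
  moves=[
    [[0, 0, 0.001], [0, 0, 0]],
    [[0, 0, 0], [0, 0, 0]],
  ],
)

```text
time_s: 25.72
position: [0.621, 0.0672, 0.0601]
eef_rot: [[0.0, 1.0, -0.0], [1.0, -0.0, -0.0], [-0.0, -0.0, -1.0]]
ft_force: [0.1, -0.1, -0.8]
opening: 0.153
gripper_force: 33.7
```

Emit:
step_arm(
  moves=[
    [[0, 0, 0.0015], [0, 0, 0]],
    [[0, 0, 0], [0, 0, 0]],
  ],
)

```text
time_s: 25.88
position: [0.6212, 0.0672, 0.0587]
eef_rot: [[0.0, 1.0, 0.0], [1.0, -0.0, -0.0], [-0.0, 0.0, -1.0]]
ft_force: [1.1, 0.9, -0.8]
opening: 0.152
gripper_force: 33.8
```

Emit:
step_arm(
  moves=[
    [[0, 0, 0], [0, 0, 0]],
    [[0, 0, 0], [0, 0, 0]],
    [[0, 0, 0], [0, 0, 0]],
  ],
  gripper=0.2,
)

```text
time_s: 26.13
position: [0.6212, 0.0672, 0.0589]
eef_rot: [[0.0, 1.0, 0.0], [1.0, -0.0, -0.0], [-0.0, 0.0, -1.0]]
ft_force: [0.4, -0.5, 0.4]
opening: 0.398
gripper_force: 0.0
```

Emit:
step_arm(
  moves=[
    [[0, 0, -0.015], [0, 0, 0]],
    [[0, 0, -0.03], [0, 0, 0]],
    [[0, 0, -0.04], [0, 0, 0]],
    [[0, 0, -0.03], [0, 0, 0]],
    [[0, 0, 0], [0, 0, 0]],
  ],
)

```text
time_s: 26.55
position: [0.6241, 0.0673, 0.1802]
eef_rot: [[0.0, 1.0, 0.009], [1.0, -0.0, 0.0], [0.0, 0.009, -1.0]]
ft_force: [1.2, -0.0, 0.3]
opening: 0.401
gripper_force: 0.0
```

Run:
```python
from h import *
c=optics.get_calibration('top');im=optics.grab_frame('top');cv2.imwrite('pics/top2.png',im[:,:,::-1])
for b in blobs(im,'purple'):
    p=np.ascontiguousarray(ray(c,b[:,0],.042)[:,:2],dtype=np.float32);r=cv2.minAreaRect(p)
    print(cv2.boundingRect(b),np.round(r[0],3),np.round(r[1],3),round(r[2],1))
```

```text
(422, 258, 20, 16) [ 0.334 -0.309] [0.053 0.041] 85.4
(395, 255, 19, 17) [ 0.347 -0.235] [0.05  0.044] 83.2
(382, 230, 19, 17) [ 0.418 -0.206] [0.043 0.051] 20.1
(214, 206, 14, 25) [0.511 0.26 ] [0.032 0.065] 63.5
(165, 168, 22, 22) [0.631 0.386] [0.046 0.061] 51.5
```

Emit:
step_arm(
  moves=[
    [[0.0325, -0.0132, 0], [0, 0, 0]],
    [[0.0325, -0.0132, 0], [0, 0, 0]],
    [[0.0325, -0.0132, 0], [0, 0, 0]],
    [[0.0325, -0.0132, 0], [0, 0, 0]],
    [[0.0325, -0.0132, 0], [0, 0, 0]],
    [[0.0325, -0.0132, 0], [0, 0, 0]],
    [[0, 0, 0], [0, 0, -7]],
    [[0, 0, 0], [0, 0, -7]],
  ],
  gripper=-0.2,
)

```text
time_s: 27.27
position: [0.5405, 0.264, 0.1728]
eef_rot: [[-0.249, 0.969, -0.001], [0.969, 0.249, -0.0], [-0.0, -0.002, -1.0]]
ft_force: [0.4, -0.4, 0.1]
opening: 0.601
gripper_force: 0.0
```

Emit:
step_arm(
  moves=[
    [[0, 0, 0], [0, 0, -7]],
    [[0, 0, 0], [0, 0, -7]],
    [[0, 0, 0], [0, 0, -7]],
    [[0, 0, 0], [0, 0, -7]],
    [[0, 0, 0], [0, 0, -7]],
    [[0, 0, 0], [0, 0, -7]],
    [[0, 0, 0], [0, 0, -7]],
    [[0, 0, 0], [0, 0, 0]],
  ],
)

```text
time_s: 27.93
position: [0.5415, 0.262, 0.1729]
eef_rot: [[-0.894, 0.448, -0.001], [0.448, 0.894, -0.001], [0.001, -0.001, -1.0]]
ft_force: [-0.3, -0.2, 0.2]
opening: 0.6
gripper_force: 0.0
```

```bash
python3 look.py w9
```

```text
27.9333 [0.5415 0.262  0.1729] 0.5995581960518507 153.37215499256985
```

View pics/w9.png

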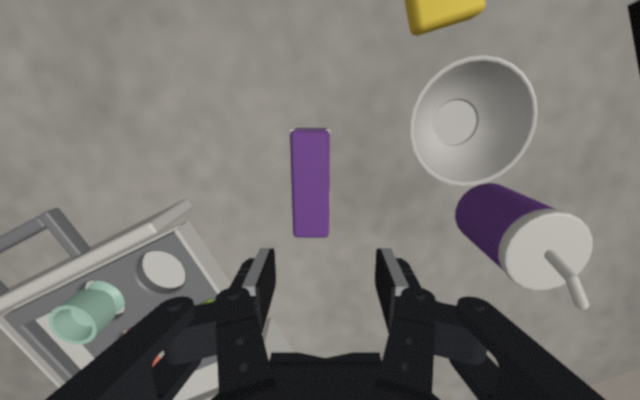

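Run:
```python
from h import *
c=np.load('w9.npy',allow_pickle=True).item();s=sensors.get_state();T=np.array(s['eef_rot'])
q=ray(c,[(292,131),(329,131),(329,237),(293,237)],.042);m=q.mean(0)
for d in(q[3]-q[0],q[2]-q[1]): print(np.degrees(np.arctan2(d[1],d[0])),np.linalg.norm(d))
print(np.linalg.norm(q[1]-q[0]),m,T.T@(m-s['position']))
```

```text
-27.890864791237263 0.10121554116705418
-26.35941502286976 0.10119059567627817
0.0325315423836302 [0.53011789 0.25430807 0.042     ] [ 0.00655998 -0.01198132  0.13101373]
```

Emit:
step_arm(
  moves=[
    [[0.0066, -0.013, 0.02], [0, 0, 0]],
    [[0, 0, 0.035], [0, 0, 0]],
    [[0, 0, 0.035], [0, 0, 0]],
    [[0, 0, 0.035], [0, 0, 0]],
    [[0, 0, 0.02], [0, 0, 0]],
    [[0, 0, 0.009], [0, 0, 0]],
    [[0, 0, 0], [0, 0, 0]],
  ],
)

```text
time_s: 28.57
position: [0.529, 0.2532, 0.0178]
eef_rot: [[-0.889, 0.457, -0.003], [0.457, 0.889, -0.001], [0.002, -0.003, -1.0]]
ft_force: [-0.1, 0.1, -0.7]
opening: 0.598
gripper_force: 0.0
```

Emit:
step_arm(
  moves=[
    [[0, 0, 0], [0, 0, 0]],
    [[0, 0, 0], [0, 0, 0]],
    [[0, 0, 0], [0, 0, 0]],
    [[0, 0, 0], [0, 0, 0]],
    [[0, 0, 0], [0, 0, 0]],
  ],
  gripper=1,
  squeeze=35,
)

```text
time_s: 28.98
position: [0.5308, 0.2539, 0.0209]
eef_rot: [[-0.891, 0.454, 0.002], [0.454, 0.891, 0.001], [-0.001, 0.001, -1.0]]
ft_force: [-1.3, 0.2, 8.1]
opening: 0.409
gripper_force: 37.1
```

Emit:
step_arm(
  moves=[
    [[0, 0, -0.02], [0, 0, 0]],
    [[0, 0, -0.035], [0, 0, 0]],
    [[0, 0, -0.035], [0, 0, 0]],
    [[0, 0, -0.035], [0, 0, 0]],
    [[0, 0, -0.01], [0, 0, 0]],
    [[0, 0, 0], [0, 0, 0]],
    [[0, 0, 0], [0, 0, 0]],
  ],
)

```text
time_s: 29.57
position: [0.5302, 0.2536, 0.155]
eef_rot: [[-0.891, 0.454, 0.001], [0.454, 0.891, 0.0], [-0.001, 0.001, -1.0]]
ft_force: [-0.1, -0.0, -1.2]
opening: 0.412
gripper_force: 35.9
```

Emit:
step_arm(
  moves=[
    [[0, 0, 0], [0, 0, -6.75]],
    [[0, 0, 0], [0, 0, -6.75]],
    [[0, 0, 0], [0, 0, -6.75]],
    [[0, 0, 0], [0, 0, -6.75]],
    [[0, 0, 0], [0, 0, 0]],
  ],
)

```text
time_s: 29.98
position: [0.5293, 0.2533, 0.1529]
eef_rot: [[-1.0, -0.006, -0.003], [-0.006, 1.0, -0.001], [0.003, -0.001, -1.0]]
ft_force: [-0.0, 0.3, -1.4]
opening: 0.414
gripper_force: 35.8
```

Emit:
step_arm(
  moves=[
    [[-0.0058, -0.0386, 0], [0, 0, 0]],
    [[-0.0058, -0.0386, 0], [0, 0, 0]],
    [[-0.0058, -0.0386, 0], [0, 0, 0]],
    [[-0.0058, -0.0386, 0], [0, 0, 0]],
    [[-0.0058, -0.0386, 0], [0, 0, 0]],
    [[-0.0058, -0.0386, 0], [0, 0, 0]],
    [[-0.0058, -0.0386, 0], [0, 0, 0]],
    [[-0.0058, -0.0386, 0], [0, 0, 0]],
  ],
)

```text
time_s: 30.65
position: [0.5758, -0.0571, 0.1536]
eef_rot: [[-1.0, 0.005, -0.002], [0.005, 1.0, 0.0], [0.002, 0.0, -1.0]]
ft_force: [1.2, -0.1, -0.1]
opening: 0.411
gripper_force: 35.9
```

Emit:
step_arm(
  moves=[
    [[-0.0058, -0.0386, 0], [0, 0, 0]],
    [[0, 0, 0], [0, 0, 0]],
    [[0, 0, 0], [0, 0, 0]],
    [[0, 0, 0], [0, 0, 0]],
    [[0, 0, 0], [0, 0, 0]],
  ],
)

```text
time_s: 31.07
position: [0.5818, -0.0928, 0.1541]
eef_rot: [[-1.0, 0.001, -0.001], [0.001, 1.0, 0.001], [0.001, 0.001, -1.0]]
ft_force: [0.6, 0.7, -0.6]
opening: 0.414
gripper_force: 35.9
```

```bash
python3 look.py w10
python3 - <<'E'
from h import *
c=np.load('w10.npy',allow_pickle=True).item();im=cv2.imread('pics/w10.png')[:,:,::-1].copy()
b=max(blobs(im,'purple',300),key=cv2.contourArea)
print(cv2.boundingRect(b),[np.round(v,1) for v in cv2.minAreaRect(b)])
m=mask(im,'purple');zt=.155-.021+.042
for r in range(100,330,20):
    k=np.flatnonzero(m[r,230:420])+230
    if len(k)>20:print(r,k.min(),k.max(),ray(c,[(k.min()-.5,r),(k.max()+.5,r)],zt)[:,:2].round(4).tolist())
E
python3 nests.py w10 205 60 462 300
```

```text
31.0667 [ 0.5818 -0.0928  0.1541] 0.4135365697184979 179.92795527428152
(285, 169, 81, 189) [array([325., 263.]), array([188.,  80.]), np.float64(90.0)]
160 297 353 [[0.5256, -0.1031], [0.5256, -0.0803]]
180 285 365 [[0.5337, -0.1082], [0.5338, -0.0752]]
200 286 364 [[0.5422, -0.1081], [0.5423, -0.0753]]
220 286 364 [[0.5511, -0.1085], [0.5511, -0.075]]
240 287 363 [[0.5603, -0.1084], [0.5604, -0.075]]
260 287 364 [[0.57, -0.1088], [0.57, -0.0742]]
280 288 362 [[0.58, -0.1087], [0.5801, -0.0747]]
300 289 363 [[0.5906, -0.1086], [0.5906, -0.0739]]
320 291 359 [[0.6016, -0.1081], [0.6017, -0.0754]]
(401, 281, 61, 19) lo [ 0.6755 -0.0133] hi [0.6971 0.0508] mid [0.6863 0.0188]
(205, 243, 59, 57) lo [ 0.6326 -0.216 ] hi [ 0.6967 -0.1532] mid [ 0.6647 -0.1846]
(413, 232, 18, 48) lo [ 0.6211 -0.0019] hi [0.6732 0.0147] mid [0.6472 0.0064]
(300, 139, 46, 19) lo [ 0.5319 -0.114 ] hi [ 0.5479 -0.0734] mid [ 0.5399 -0.0937]
(397, 131, 60, 61) lo [ 0.5251 -0.0265] hi [0.5797 0.0277] mid [0.5524 0.0006]
(401, 135, 52, 53) lo [ 0.5285 -0.0219] hi [0.5759 0.0238] mid [0.5522 0.001 ]
(275, 102, 187, 78) lo [ 0.5008 -0.1351] hi [0.5682 0.0267] mid [ 0.5345 -0.0542]
(250, 60, 212, 38) lo [ 0.4679 -0.1548] hi [0.4968 0.0246] mid [ 0.4824 -0.0651]
```

Emit:
step_arm(
  moves=[
    [[-0.001, -0.0015, 0], [0, 0, 0]],
    [[0, 0, 0.03], [0, 0, 0]],
    [[0, 0, 0.035], [0, 0, 0]],
    [[0, 0, 0.02], [0, 0, 0]],
    [[0, 0, 0.007], [0, 0, 0]],
    [[0, 0, 0], [0, 0, 0]],
    [[0, 0, 0], [0, 0, 0]],
    [[0, 0, 0], [0, 0, 0]],
  ],
)

```text
time_s: 31.78
position: [0.5843, -0.0953, 0.0643]
eef_rot: [[-1.0, -0.0, 0.002], [-0.0, 1.0, -0.001], [-0.002, -0.001, -1.0]]
ft_force: [0.1, 0.0, -1.0]
opening: 0.414
gripper_force: 35.9
```

Emit:
step_arm(
  moves=[
    [[0, 0, 0.004], [0, 0, 0]],
    [[0, 0, 0.004], [0, 0, 0]],
    [[0, 0, 0.003], [0, 0, 0]],
    [[0, 0, 0], [0, 0, 0]],
  ],
)

```text
time_s: 32.12
position: [0.5831, -0.0952, 0.0514]
eef_rot: [[-1.0, 0.0, -0.001], [0.0, 1.0, 0.0], [0.001, 0.0, -1.0]]
ft_force: [-0.8, -0.1, -1.1]
opening: 0.414
gripper_force: 35.9
```

Emit:
step_arm(
  moves=[
    [[0, 0, 0.002], [0, 0, 0]],
    [[0, 0, 0.002], [0, 0, 0]],
    [[0, 0, 0], [0, 0, 0]],
  ],
)

```text
time_s: 32.37
position: [0.5832, -0.0953, 0.0474]
eef_rot: [[-1.0, 0.0, -0.0], [0.0, 1.0, 0.0], [0.0, 0.0, -1.0]]
ft_force: [-0.4, -0.0, -0.7]
opening: 0.415
gripper_force: 35.9
```

Emit:
step_arm(
  moves=[
    [[0, 0.0005, 0.003], [0, 0, 0]],
    [[0, 0, 0.003], [0, 0, 0]],
    [[0, 0, 0], [0, 0, 0]],
  ],
)

```text
time_s: 32.62
position: [0.583, -0.0947, 0.0412]
eef_rot: [[-1.0, 0.0, -0.001], [0.0, 1.0, 0.0], [0.001, 0.0, -1.0]]
ft_force: [-1.0, -0.5, -0.2]
opening: 0.413
gripper_force: 35.9
```

Emit:
step_arm(
  moves=[
    [[0, 0, 0.002], [0, 0, 0]],
    [[0, 0, 0], [0, 0, 0]],
  ],
)

```text
time_s: 32.78
position: [0.5832, -0.0947, 0.0395]
eef_rot: [[-1.0, 0.0, -0.0], [0.0, 1.0, 0.0], [0.0, 0.0, -1.0]]
ft_force: [0.2, 0.0, -1.1]
opening: 0.409
gripper_force: 35.9
```

Emit:
step_arm(
  moves=[
    [[0, 0, 0.0015], [0, 0, 0]],
    [[0, 0, 0], [0, 0, 0]],
  ],
)

```text
time_s: 32.95
position: [0.5832, -0.0948, 0.0381]
eef_rot: [[-1.0, 0.0, -0.0], [0.0, 1.0, 0.0], [0.0, 0.0, -1.0]]
ft_force: [0.3, 0.6, -0.7]
opening: 0.417
gripper_force: 35.9
```

Emit:
step_arm(
  moves=[
    [[0, 0, 0.001], [0, 0, 0]],
    [[0, 0, 0], [0, 0, 0]],
  ],
)

```text
time_s: 33.12
position: [0.5833, -0.0948, 0.0372]
eef_rot: [[-1.0, 0.0, -0.0], [0.0, 1.0, 0.0], [0.0, 0.0, -1.0]]
ft_force: [-1.1, -0.0, -0.7]
opening: 0.411
gripper_force: 35.9
```

Emit:
step_arm(
  moves=[
    [[0, 0, 0], [0, 0, 0]],
    [[0, 0, 0], [0, 0, 0]],
    [[0, 0, 0], [0, 0, 0]],
  ],
  gripper=0,
)

```text
time_s: 33.37
position: [0.5834, -0.0948, 0.0374]
eef_rot: [[-1.0, 0.0, 0.0], [0.0, 1.0, -0.0], [-0.0, -0.0, -1.0]]
ft_force: [-0.3, 0.6, 0.3]
opening: 0.499
gripper_force: 0.0
```

Emit:
step_arm(
  moves=[
    [[0, 0, -0.015], [0, 0, 0]],
    [[0, 0, -0.03], [0, 0, 0]],
    [[0, 0, -0.04], [0, 0, 0]],
    [[0, 0, -0.04], [0, 0, 0]],
    [[0.01, 0.03, -0.02], [0, 0, 0]],
    [[0.01, 0.03, -0.02], [0, 0, 0]],
    [[0, 0.025, 0], [0, 0, 0]],
    [[0, 0, 0], [0, 0, 0]],
  ],
)

```text
time_s: 34.03
position: [0.5632, -0.0062, 0.2039]
eef_rot: [[-1.0, -0.002, 0.002], [-0.002, 1.0, 0.001], [-0.002, 0.001, -1.0]]
ft_force: [-0.8, -0.3, -0.0]
opening: 0.504
gripper_force: 0.0
```

```bash
python3 look.py w11
```

```text
34.0333 [ 0.5632 -0.0062  0.2039] 0.5037320213788904 -179.88342760116254
```

View pics/w11.png

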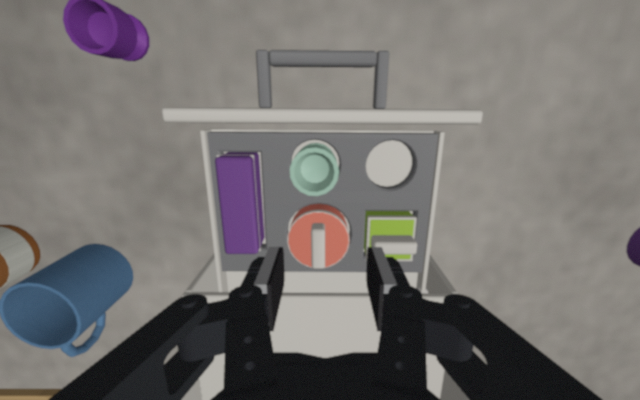

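All four pieces sit down in their nests. Next I'll shut the fingers, go down in front of the grip bar and push the drawer home.

Emit:
step_arm(
  moves=[
    [[0.0395, -0.001, 0], [0, 0, 0]],
    [[0.0395, -0.001, 0], [0, 0, 0]],
    [[0.0395, -0.001, 0], [0, 0, 0]],
    [[0.0395, 0, 0], [0, 0, 0]],
    [[0, 0, 0], [0, 0, 0]],
    [[0, 0, 0], [0, 0, 0]],
  ],
  gripper=1,
)

```text
time_s: 34.58
position: [0.4036, -0.0132, 0.2022]
eef_rot: [[-1.0, 0.001, -0.001], [0.001, 1.0, -0.0], [0.001, -0.0, -1.0]]
ft_force: [1.5, -0.2, 0.3]
opening: 0.002
gripper_force: 0.0
```

Emit:
step_arm(
  moves=[
    [[0, 0, 0.0355], [0, 0, 0]],
    [[0, 0, 0.0355], [0, 0, 0]],
    [[0, 0, 0.0355], [0, 0, 0]],
    [[0, 0, 0.0355], [0, 0, 0]],
    [[0, 0, 0], [0, 0, 0]],
    [[0, 0, 0], [0, 0, 0]],
  ],
)

```text
time_s: 35.08
position: [0.4052, -0.0129, 0.0593]
eef_rot: [[-1.0, 0.0, -0.004], [0.0, 1.0, 0.001], [0.004, 0.001, -1.0]]
ft_force: [0.9, 0.5, 0.8]
opening: -0.001
gripper_force: 0.0
```

Emit:
step_arm(
  moves=[
    [[-0.01, 0, 0], [0, 0, 0]],
    [[-0.01, 0, 0], [0, 0, 0]],
    [[-0.008, 0, 0], [0, 0, 0]],
    [[-0.008, 0, 0], [0, 0, 0]],
    [[-0.008, 0, 0], [0, 0, 0]],
    [[-0.008, 0, 0], [0, 0, 0]],
    [[-0.008, 0, 0], [0, 0, 0]],
    [[-0.008, 0, 0], [0, 0, 0]],
  ],
)

```text
time_s: 35.75
position: [0.4741, -0.0127, 0.0604]
eef_rot: [[-1.0, 0.0, 0.0], [0.0, 1.0, 0.0], [-0.0, 0.0, -1.0]]
ft_force: [-1.6, -0.3, 0.4]
opening: -0.004
gripper_force: 0.9
```

Emit:
step_arm(
  moves=[
    [[-0.01, 0, 0], [0, 0, 0]],
    [[-0.01, 0, 0], [0, 0, 0]],
    [[-0.01, 0, 0], [0, 0, 0]],
    [[-0.01, 0, 0], [0, 0, 0]],
    [[-0.01, 0, 0], [0, 0, 0]],
    [[-0.01, 0, 0], [0, 0, 0]],
    [[-0.01, 0, 0], [0, 0, 0]],
    [[-0.01, 0, 0], [0, 0, 0]],
  ],
)

```text
time_s: 36.42
position: [0.5543, -0.0128, 0.0602]
eef_rot: [[-1.0, 0.0, -0.0], [0.0, 1.0, -0.0], [0.0, -0.0, -1.0]]
ft_force: [-1.9, -1.2, -0.3]
opening: 0.002
gripper_force: 0.9
```

Emit:
step_arm(
  moves=[
    [[-0.004, 0, 0], [0, 0, 0]],
    [[-0.004, 0, 0], [0, 0, 0]],
    [[-0.004, 0, 0], [0, 0, 0]],
    [[-0.004, 0, 0], [0, 0, 0]],
    [[-0.004, 0, 0], [0, 0, 0]],
  ],
)

```text
time_s: 36.83
position: [0.5733, -0.0127, 0.0602]
eef_rot: [[-1.0, 0.0, -0.001], [0.0, 1.0, 0.0], [0.001, 0.0, -1.0]]
ft_force: [-2.0, -0.5, 0.2]
opening: 0.003
gripper_force: 0.7
```

Emit:
step_arm(
  moves=[
    [[-0.004, 0, 0], [0, 0, 0]],
    [[-0.004, 0, 0], [0, 0, 0]],
    [[-0.002, 0, 0], [0, 0, 0]],
  ],
)

```text
time_s: 37.08
position: [0.5836, -0.0128, 0.0603]
eef_rot: [[-1.0, 0.0, -0.0], [0.0, 1.0, 0.0], [0.0, 0.0, -1.0]]
ft_force: [-0.4, 0.4, -0.2]
opening: 0.001
gripper_force: 0.4
```

Emit:
step_arm(
  moves=[
    [[-0.003, 0, 0], [0, 0, 0]],
    [[-0.003, 0, 0], [0, 0, 0]],
    [[-0.002, 0, 0], [0, 0, 0]],
  ],
)

```text
time_s: 37.33
position: [0.592, -0.0128, 0.0604]
eef_rot: [[-1.0, 0.0, 0.001], [0.0, 1.0, -0.0], [-0.001, -0.0, -1.0]]
ft_force: [-0.0, -0.6, 0.1]
opening: 0.001
gripper_force: 0.0
```

Emit:
step_arm(
  moves=[
    [[-0.002, 0, 0], [0, 0, 0]],
    [[-0.002, 0, 0], [0, 0, 0]],
    [[0, 0, 0], [0, 0, 0]],
  ],
)

```text
time_s: 37.58
position: [0.5925, -0.0127, 0.06]
eef_rot: [[-1.0, -0.0, -0.006], [-0.0, 1.0, 0.0], [0.006, 0.0, -1.0]]
ft_force: [-17.5, -1.4, 12.8]
opening: 0.001
gripper_force: 8.4
```

Emit:
step_arm(
  moves=[
    [[-0.002, 0, 0], [0, 0, 0]],
    [[0, 0, 0], [0, 0, 0]],
  ],
)

```text
time_s: 37.75
position: [0.5926, -0.0126, 0.0598]
eef_rot: [[-1.0, -0.0, -0.009], [-0.0, 1.0, 0.0], [0.009, 0.0, -1.0]]
ft_force: [-26.6, -2.6, 19.7]
opening: -0.004
gripper_force: 13.4
```

Emit:
step_arm(
  moves=[
    [[0.006, 0, 0], [0, 0, 0]],
    [[0.015, 0, 0], [0, 0, 0]],
    [[0.03, 0, 0], [0, 0, 0]],
    [[0.03, 0, 0], [0, 0, 0]],
    [[0, 0, -0.035], [0, 0, 0]],
    [[0, 0, -0.035], [0, 0, 0]],
    [[0, 0, -0.035], [0, 0, 0]],
    [[0, 0, 0], [0, 0, 0]],
  ],
)

```text
time_s: 38.42
position: [0.5193, -0.0131, 0.1712]
eef_rot: [[-1.0, 0.0, 0.009], [0.0, 1.0, -0.001], [-0.009, -0.001, -1.0]]
ft_force: [2.2, 0.1, 0.9]
opening: 0.0
gripper_force: 0.0
```

Run:
```python
from h import *
s=sensors.get_state();print(s['position'])
c=optics.get_calibration('wrist');im=optics.grab_frame('wrist')
# bar top outer edge expected home: x~.6035, z .073 ; count grey bar / panel edge profile down the column at y=0.02
g=im.min(2).astype(int)
for x in np.arange(.58,.70,.004):
    u,v=proj(c,[x,.015,.078])[0]
    if 0<=v<400: print(round(x,3),int(v),g[int(v),int(u)],end=' | ')
```

```text
[ 0.51928935 -0.013107    0.17120086]
0.58 270 98 | 0.584 274 62 | 0.588 278 37 | 0.592 282 26 | 0.596 286 23 | 0.6 289 22 | 0.604 293 17 | 0.608 297 25 | 0.612 301 21 | 0.616 305 20 | 0.62 308 23 | 0.624 312 24 | 0.628 316 19 | 0.632 319 23 | 0.636 323 22 | 0.64 326 21 | 0.644 330 22 | 0.648 333 20 | 0.652 337 21 | 0.656 340 25 | 0.66 343 21 | 0.664 347 22 | 0.668 350 20 | 0.672 353 22 | 0.676 357 23 | 0.68 360 23 | 0.684 363 15 | 0.688 366 23 | 0.692 370 20 | 0.696 373 21 |
```

```bash
python3 -c "
from plant import workorder
print(workorder.close_job())"
```

```text
the job is handed in; nothing more can be done
None
```

I put the four pieces that were out (one egg cup, the round pot, the square pot and the long case) in their nests and pushed the bottom drawer shut, and the job is handed in at about 38 s; "fully shut" rests on the arm's 165 mm of travel to a hard stop, because my last picture was blocked by the fingers.

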